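Load the disc feeder's spring magazine and put it back in service

TASK

Fill the disc feeder for its next run: swing the orange guard aside, press every aluminium blank on the mat down into the rod magazine against the spring follower until it snaps below both latches, and swing the guard fully shut again. Only then push the red interlock plug fully home into the socket on the control box and, last of all, throw the switch lever right over to on. Leave the other things on the bench where they are.

Things in the scene. Friction and masses are not known exactly. Their poses are not given: they have to be found in the camera images.
- blank1_center (a point): centre of an aluminium disc blank, 50 mm across and 10 mm thick, about 50 g, lying flat on the mat at the start; z is the disc's axis; both faces are alike. Three to five of the five blanks are present (None if absent).
- blank2_center (a point): as blank1_center, another blank
- blank3_center (a point): as blank1_center, another blank
- blank4_center (a point): as blank1_center, another blank
- blank5_center (a point): as blank1_center, another blank
- feeder: the disc feeder, fixed to the bench: aluminium base plate 140 (x) x 300 (y) x 12 mm, magazine, control box on its -y side (top 45 mm above the bench), low slide unit behind it (+x, 65 mm high). Origin on the bench under the magazine's axis; z up; x and y turn with the feeder.
- magazine (a point): point on the magazine's axis, 85 mm above the bench, level with the latches' undersides; axes as the feeder's. Four upright rods 8 mm thick at (+-21.4, +-21.4) mm round it, round tops 22 mm above it, guide a blank with 1.3 mm to spare. Between the rods at +x and -x are open gaps 34 mm wide, where a finger can go down on each side of the blank, to 70 mm below this point.
- latch (a point): inner end of the +y spring latch, at its underside; the other is its mirror image at -y. Steel tongues 14 mm wide, 10 mm high, sloped on top, reaching in to 21.5 mm from the axis. A blank set on them lies with its underside 8 mm above this point; pressed down they give way outwards and snap back over it once its centre is over 5 mm below this point (2 mm more makes sure).
- follower (a joint): the magazine's spring follower, a brass disc 46 mm across under the blanks: 0 = up (its top 2 mm below the latches), grows as it is pressed down, in m, to 0.06. The first latched blank gives 0.008, each further one 0.010 more. Its spring pushes up with 2.5 N at the top, 7.5 N at 0.05; with the latches, pressing a blank in takes some 5 to 10 N, more as it fills.
- guard_knob (a point): middle of the guard's black upright knob, 16 mm across and 24 mm high, standing on the orange guard disc (72 mm across, 4 mm thick). The guard swings level above the rods, its underside 112 mm above the bench (rod tops 107 mm); shut, the disc covers the magazine.
- guard_pivot (a point): the guard's upright pivot axis, on a post at (+30, +75) mm from the magazine axis along the feeder's x and y; the knob is 103 mm from it
- guard (a joint): angle of the guard: 0 = fully shut over the magazine, grows as it opens clockwise seen from above (the knob comes round over the feeder's -x side to its +y side), stop at 1.9 rad; stiff enough to stay where it is left (about 0.6 N at the knob)
- plug_center (a point): centre of the red interlock plug: a plain block 30 (x) x 22 (y) x 44 mm (z, height), 70 g, standing upright on the bench at the start; its lower end goes into the socket, either way round
- socket (a point): centre of the mouth of the interlock socket on top of the feeder's control box, 65 mm above the bench; z up, x and y are the feeder's axes. Rectangular hole 32 (x) x 24 (y) mm with a bevelled rim, 16 mm deep; the black socket block round it is 60 x 50 mm and 20 mm high. Fully home, the plug's centre is 6 mm above this point and 28 mm of the plug stands out.
- switch_tip (a point): centre of the green ball (26 mm across) on the end of the switch lever, 45 mm from the lever's level pivot, which lies along the feeder's y
- switch (a joint): angle of the switch lever: 0 = off, ball leaning to the feeder's -x; 1.0 = on, ball leaning to its +x; stays where it is put, needs about 1.5 N
- mat: black rubber mat, 210 x 210 x 3 mm, fixed to the bench; origin at the centre of its underside; the blanks lie on it
- clamp: black bar clamp with orange pads lying on the bench, a bystander, 260 mm long
- jar: glass jar of pens, 70 mm across, a bystander
- mug: black mug, 80 mm across, a bystander
- driver: screwdriver with yellow handle, 170 mm long, lying on the bench, a bystander
- deburrer: deburring tool with blue handle, 135 mm long, lying near the mat, a bystander
- nut_ring: dark steel ring, 32 mm across and 8 mm thick, a bystander (not a blank)
- spanner: steel spanner, 190 mm long, lying on the bench, a bystander
Things that resemble listed ones, but are neither listed nor needed, are in the scene too. What is shaped like the part that bears blank1_center but yellow is not meant. Leave any blue look-alike of the part that bears plug_center alone.

How it is judged (in metres and radians):
On the way, in this order (a step that is already met when the one before it is completed fails the run):
1. every blank is latched in the magazine and let go (z of blank1_center in the frame of magazine between -0.06 and -0.003 m and horizontal distance between each of blank1_center, blank2_center, blank3_center, blank4_center, blank5_center and magazine below 0.004 m and z of blank2_center in the frame of magazine between -0.06 and -0.003 m and z of blank3_center in the frame of magazine between -0.06 and -0.003 m and z of blank4_center in the frame of magazine between -0.06 and -0.003 m and z of blank5_center in the frame of magazine between -0.06 and -0.003 m and contact force between the fingers and blank1 below 0.5 N and contact force between the fingers and blank2 below 0.5 N and contact force between the fingers and blank3 below 0.5 N and contact force between the fingers and blank4 below 0.5 N and contact force between the fingers and blank5 below 0.5 N), for 0.2 s.
2. the guard is shut again (value of joint guard below 0.1 rad), for 0.2 s.
3. the interlock plug is fully home in its socket (z of plug_center in the frame of socket below 0.0085 m and horizontal distance between plug_center and socket below 0.004 m and angle between plug_center's own z axis and vertical below 0.08 rad), for 0.2 s.
4. the switch is thrown to on (value of joint switch above 0.85 rad), for 0.1 s.
At the end, for the whole second after the job is handed in: every blank present lies flat in the magazine below the latches (within 4 mm of its axis, top face no more than 2 mm above the latch undersides), the guard is within 0.1 rad of shut, the plug is seated to within 2.5 mm of the socket floor and upright, and the switch lever is past 0.85 rad (on) (all of step 3 and z of blank1_center in the frame of magazine between -0.06 and -0.003 m and horizontal distance between each of blank1_center, blank2_center, blank3_center, blank4_center, blank5_center and magazine below 0.004 m and z of blank2_center in the frame of magazine between -0.06 and -0.003 m and z of blank3_center in the frame of magazine between -0.06 and -0.003 m and z of blank4_center in the frame of magazine between -0.06 and -0.003 m and z of blank5_center in the frame of magazine between -0.06 and -0.003 m and value of joint guard below 0.1 rad and value of joint switch above 0.85 rad); the robot touches nothing.
It fails at once if a bystander is pushed more than 6 cm from its place (distance of any of clamp, jar, mug, driver, deburrer, nut_ring, spanner from where it was at the start of the episode above 0.06 m).
It fails at once if the jar or the mug is tipped over (angle between any of jar, mug's own z axis and vertical above 0.6 rad).
Of blank1, blank2, blank3, blank4, blank5 only 3 to 5 are there at a start; the rules pass over those that are not, and their reading is None.
At some moment in a run one of blank1, blank2, blank3, blank4, blank5 may be knocked a few centimetres aside while the robot is not near it.
It also fails if it takes over 210 s, if anything falls off the work surface, if the arm or the gripper's body presses on something with over 40 N, if the wrist force passes 120 N, or if a joint passes its speed limit or range.

ROBOT

A 6-joint arm with a two-finger parallel gripper is mounted at the origin on the work surface. World frame = base frame: x ahead of the robot, y to its left, z up, the work surface at z = 0. Lengths are in mm, angles in rad, forces in N, time in s.
With the tool pointing down it reaches from about 225 to 725 mm from the base axis. Payload 3.1 kg.
Tool frame: the origin (TCP) lies on the centre line of the jaws, within the pads' length; the fingertips stand tcp_to_tips ahead of it and the grasp point (between the pads) lies 8 mm behind it (tcp_to_tips is the distance from the TCP to the fingertips, in mm); x points along the fingers, y is the direction in which the jaws open and shut, and the axes are right-handed (so a half turn about x gives the same grasp; the last joint's range is limited). The gripper opens to 85 mm and grips with 20 to 120 N. Pads are 22 mm wide; open, the fingers measure 114 mm over their backs; the gripper's body (76 mm by 85 mm) begins 54 mm behind the grasp point. The pads swing forward as they close: fully open they stand 13 mm farther back than shut.
Start: joints at [-1.294, 0.048, 0.099, 1.622, 0, 1.443], TCP at [206.748, -482.569, 242.312] pointing down, gripper open.
Joint ranges: [-2.91, 2.91], [-0.99, 1.94], [-1.21, 1.42], [-2.12, 2.29], [-1.49, 1.47], [-3.14, 3.14]. Speed limits (rad/s): [2.79, 2.79, 3.14, 3.14, 3.14, 3.14].

INTERFACE

Orientations are given as a rotation vector (axis times angle).
In Python, from workcell import get_obs, get_image, calibration, job_done, tcp_to_tips gives the robot as it stands.
- The arm moves only by the tool apply_moves, never from a script. Its argument "increments" is a list that holds one entry, the list of rows, each a list of 7 numbers: the opening, from -1 (shut) to 1 (fully open), then the shift along the tool's x, y, z in m, then the turn, a rotation vector about the tool's x, y, z in rad. A call has 1 to 12 rows; each row shifts and turns the commanded pose from where the row before left it, along the tool's axes as they then stand; what a row does not reach is not made up. A row lasts 1/10 s, in which the tool goes at most 50 mm and 8.59 degrees, less where a joint would pass 70% of its speed; a pose out of reach is approached as far as the arm can. A call is refused whole if a number of a shift passes 0.05 or a number of a turn 0.15, either way. A call with a gripper value outside its range is refused whole. The fingers move at their own pace and stop on an object; the grip force is fixed at half the most. Time passes only in rows, so rows that do not move let the fingers close. It gives the time, the measured TCP pose, the force and the opening at its end, in the units of the state.
- get_obs(): the state, without advancing time (a new reading comes with each control period).
- get_image(name): name is "scene" or "top"; returns (picture, depth): 400x640x3 uint8, blue, green, red; 400x640 float32, mm along the optical axis (not along the pixel's ray), 0 where there is no reading.
- calibration(name): a dict with "K" (3x3 intrinsics, pixels), "k1" (the pictures are not rectified: a ray, as slopes to the right and down, at radius r is drawn at 1 + k1 r^2 times it, then the intrinsics apply), "eye" and "attitude" of the camera in the world. Camera axes: x right, y down, z forward; pixel columns grow to the right and rows downward; lengths in mm; the calibration is good to about 2 mm. A picture is of the moment at which its call begins. calibration takes no time and is no camera call.
- job_done(): hands the job in, once; it reports no verdict.
The state is a dict: "clock": time; "qpos": joint angles; "dq": joint speeds; "effort": joint torques, N m; "tool_pos": TCP position; "orientation": TCP orientation; "force": force on the tool from outside, world axes, zero at the start; "moment": the same for the moment, N m; "gripper_width": opening from 0.0 (shut) to 1.0 (fully open).
Only numpy, scipy, OpenCV 4.12 (cv2) and the standard library are available. Lean on these libraries where they do the work, as an engineer would, in place of code of your own. Each camera call takes 0.05 s, during which the arm holds its last target.

## Working session

There is one attempt and no reset: what is moved stays moved. The work goes in short steps, Python scripts to look and compute and a tool call to move; the robot and the scene stay as the last step left them, time stands still between calls to the robot, and variables do not carry over. Pictures are saved under pics/ and viewed, and the job is handed in when it is done.

Besides the shell and the picture viewer there is one more tool, called after ">>>" as name([rows], argument=value, ...), one row to a line, values as JSON. apply_moves: Moves the arm, as the interface text tells. Its arguments: {"type":"object","properties":{"increments":{"type":"array","items":{"type":"array","items":{"type":"array","items":{"type":"number"}}}}},"required":["increments"]}

```bash
ls; mkdir -p pics
python3 - <<'E'
from workcell import *
import cv2
print(get_obs()); 
try: print(tcp_to_tips())
except Exception as e: print(tcp_to_tips)
for n in ["scene","top"]:
    print(calibration(n)); p,d=get_image(n); cv2.imwrite(f"pics/{n}0.png",p)
E
```

```text
pics
{'clock': 0.0, 'qpos': array([-1.29377589e+00,  4.87363469e-02,  9.75558353e-02,  1.62198988e+00,
       -1.55768376e-05,  1.44298458e+00]), 'dq': array([ 0.00095455,  0.00127385,  0.00045266,  0.00024244, -0.0008196 ,
        0.00120969]), 'effort': array([-3.67762618e-05, -3.38780415e+01,  3.20017004e+01,  2.02186732e-02,
       -2.59487761e-04,  7.08835017e-06]), 'tool_pos': array([ 206.59288379, -481.99477943,  241.10356293]), 'orientation': array([ 1.99952798,  0.41281204, -1.99992092]), 'force': array([0.48860541, 0.68162801, 0.36474364]), 'moment': array([0.01774155, 0.00157609, 0.0050867 ]), 'gripper_width': 0.9996255899123948}
11.0
{'K': array([[414.49215153,   0.        , 317.17103825],
       [  0.        , 414.49215153, 203.51596419],
       [  0.        ,   0.        ,   1.        ]]), 'k1': 0.00856424611145774, 'eye': array([1273.97314935,  708.18854081, 1057.01381243]), 'attitude': array([-1.04156447, -2.43073682,  1.01364766])}
{'K': array([[409.27402207,   0.        , 312.36050292],
       [  0.        , 409.27402207, 194.92682552],
       [  0.        ,   0.        ,   1.        ]]), 'k1': 0.017328179811293025, 'eye': array([ 504.30154227,    3.83881299, 1138.24236652]), 'attitude': array([-2.17413718,  2.18881132, -0.03777538])}
```

View pics/top0.png

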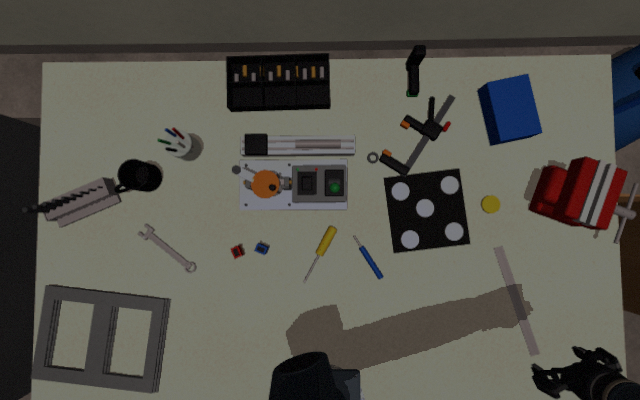

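View pics/scene0.png

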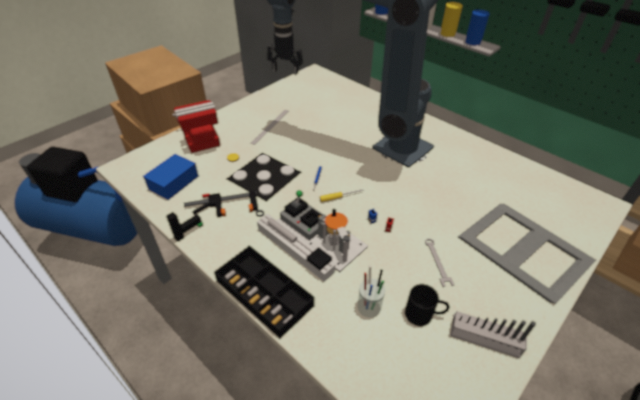

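```bash
cat > h.py <<'E'
from workcell import *
import cv2, numpy as np
from scipy.spatial.transform import Rotation as R
def ray(n,uv):
    c=calibration(n); K=c["K"]
    pts=cv2.undistortPoints(np.array(uv,float).reshape(-1,1,2),K,np.array([c["k1"],0,0,0,0])).reshape(-1,2)
    return c["eye"],R.from_rotvec(c["attitude"]),pts
def at_z(n,uv,z):
    e,A,p=ray(n,uv); d=A.apply(np.c_[p,np.ones(len(p))]); return e+d*((z-e[2])/d[:,2])[:,None]
def with_d(n,uv,dep):
    uv=np.array(uv).reshape(-1,2);e,A,p=ray(n,uv); return e+A.apply(np.c_[p,np.ones(len(p))]*np.array([dep[int(round(v)),int(round(u))] for u,v in uv])[:,None])
def proj(n,P):
    c=calibration(n);A=R.from_rotvec(c["attitude"]).inv();P=np.atleast_2d(P)
    q=A.apply(P-c["eye"]); s=q[:,:2]/q[:,2:]; r2=(s**2).sum(1,keepdims=True); s=s*(1+c["k1"]*r2)
    return s@c["K"][:2,:2].T+c["K"][:2,2]
def cloud(n,dep):
    h,w=dep.shape; vv,uu=np.mgrid[0:h,0:w]; e,A,p=ray(n,np.c_[uu.ravel(),vv.ravel()])
    return (e+A.apply(np.c_[p,np.ones(len(p))]*dep.ravel()[:,None])).reshape(h,w,3)
def crop(p,x0,y0,x1,y1,f,name):
    cv2.imwrite("pics/"+name,cv2.resize(p[y0:y1,x0:x1],None,fx=f,fy=f,interpolation=cv2.INTER_CUBIC))
E
python3 - <<'E'
from h import *
p,d=get_image("top"); np.savez("top0.npz",p=p,d=d)
s,ds=get_image("scene"); np.savez("scene0.npz",p=s,d=ds)
b=cv2.convertScaleAbs(p,alpha=1.8); crop(b,225,130,365,275,5,"c1.png"); crop(b,355,140,515,280,5,"c2.png")
crop(cv2.convertScaleAbs(s,alpha=1.3),240,170,410,290,4.5,"c3.png")
g=cv2.cvtColor(p,cv2.COLOR_BGR2HSV); m=((g[...,1]<60)&(g[...,2]>110)).astype(np.uint8); 
C=cloud("top",d); print(C[150:275:25,230:360:25,2].round())
n,l,st,ce=cv2.connectedComponentsWithStats(m[160:260,370:480])
for i in range(n): print(st[i],ce[i]+[370,160])
for u,v in [(400,191),(450,185),(425,208),(410,240),(454,231),(237,250),(262,247)]: print(with_d("top",[(u,v)],d).round(1))
E
```

```text
[[ -2.  66.  46.  44.  48.   0.]
 [  2. 119.  15.  66.  73.  -2.]
 [  2.  11.  10.  44.  47.  -2.]
 [  1.  -4.   1.   1.  16.  -3.]
 [ -1.  49.   1.  -1.   0.  -0.]]
[   0    0  101  100 5338] [424.15286624 207.35762458]
[   0    0  110  100 4517] [424.24750941 211.8574275 ]
[29  0  8  3 17] [402.88235294 160.76470588]
[ 71  17  17  16 222] [449.22072072 184.62612613]
[ 22  23  17  17 225] [400.04888889 190.90222222]
[ 46  40  18  16 222] [424.7027027  207.63963964]
[ 75  63  18  17 230] [453.62608696 231.1173913 ]
[ 32  71  17  17 229] [409.7860262 239.0349345]
[[ 577.5 -210.8   16. ]]
[[ 593.2 -347.5   12.5]]
[[ 530.7 -278.4   12.4]]
[[ 444.  -235.7   14.1]]
[[ 467.7 -356.1    9.2]]
[[421.5 229.6  47. ]]
[[428.9 163.4  43.8]]
```

View pics/c1.png

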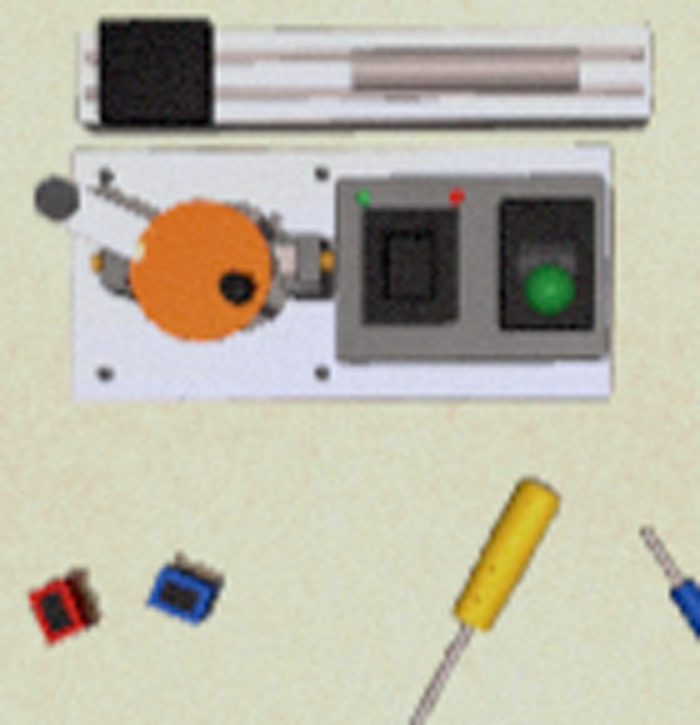

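View pics/c2.png

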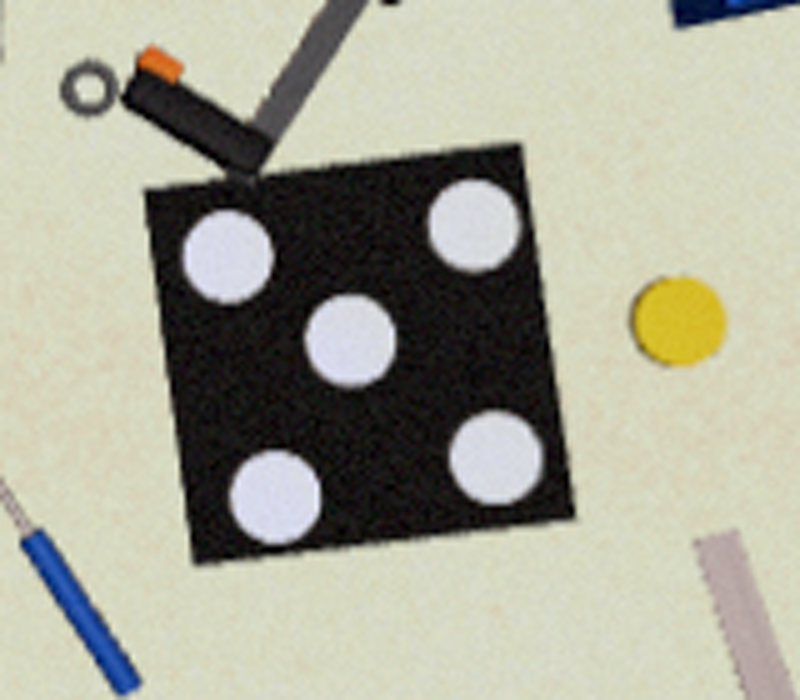

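View pics/c3.png

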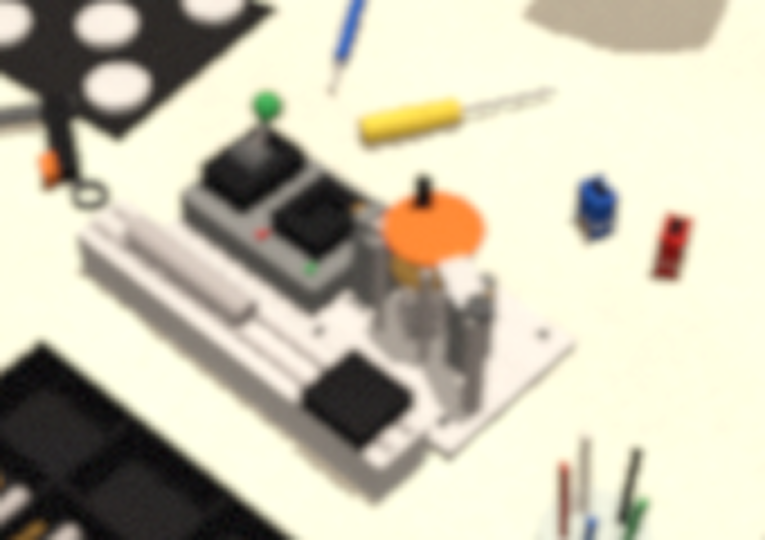

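Run:
```python
from h import *
f=lambda L:[(u/5+225-.4,v/5+130-.4) for u,v in L]
print("plate",at_z("top",f([(75,148),(612,145),(612,398),(72,400)]),12).round(1))
print("pivot",at_z("top",f([(57,198)]),120).round(1))
print("disc",at_z("top",f([(201,270)]),116).round(1))
print("knobtop",at_z("top",f([(238,287)]),138).round(1))
print("socket",at_z("top",f([(411,265)]),65).round(1), "block",at_z("top",f([(362,207),(460,207),(460,324),(362,324)]),65).round(1))
print("ball",at_z("top",f([(549,288)]),90).round(1))
D=np.load("top0.npz");C=cloud("top",D["d"]);
for u,v,n in [(57,198,"post"),(170,260,"disc"),(238,287,"knob"),(549,288,"ball"),(411,265,"sock"),(385,310,"blk")]:
    q=f([(u,v)])[0]; x,y=int(round(q[0])),int(round(q[1])); print(n,C[y-1:y+2,x-1:x+2].reshape(-1,3).round(0)[:,2], C[y,x].round(1))
o=get_obs();print(R.from_rotvec(o["orientation"]).as_matrix().round(3))
```

```text
plate [[669.8 230.7  12. ]
 [668.7 -67.4  12. ]
 [528.8 -65.9  12. ]
 [529.7 231.8  12. ]]
pivot [[628.7 217.9 120. ]]
disc [[592.2 146.  116. ]]
knobtop [[581.8 124.7 138. ]]
socket [[598.4  42.2  65. ]] block [[629.3  67.9  65. ]
 [628.8  16.2  65. ]
 [567.   16.6  65. ]
 [567.4  68.2  65. ]]
ball [[583.8 -29.4  90. ]]
post [125. 116. 117. 122. 123. 121. 123. 121. 124.] [628.9 217.4 122.7]
disc [117. 116. 117. 119. 115. 116. 117. 118. 115.] [596.5 160.8 114.7]
knob [140. 142. 143. 138. 140. 141. 142. 141. 138.] [581.6 124.9 140.2]
ball [121. 119. 123. 120. 122. 121. 123. 120. 121.] [581.8 -27.4 122.2]
sock [49. 46. 50. 54. 47. 51. 49. 49. 53.] [598.8  42.3  47.1]
blk [65. 66. 65. 67. 67. 67. 64. 67. 67.] [573.5  54.9  67.1]
[[-0.     0.394 -0.919]
 [ 0.001 -0.919 -0.394]
 [-1.    -0.002 -0.   ]]
```

```bash
cat >> h.py <<'E'
def pose():
    o=get_obs(); M=R.from_rotvec(o["orientation"]).as_matrix(); return np.array(o["tool_pos"]),np.arctan2(M[1,1],M[0,1]),o
def st():
    p,y,o=pose(); print("t%.1f"%o["clock"],"pos",p.round(1),"yaw %.3f"%y,"F",o["force"].round(1),"g %.3f"%o["gripper_width"],"q",o["qpos"].round(2))
def plan(wps,step=35,astep=0.12,chunk=12,nd=3):
    """wps: (x,y,z,yaw,grip[,n]) ; prints rows from the measured pose. yaw absolute (unwrapped relative to current)"""
    p,yaw,o=pose(); rows=[]; p=p.copy()
    for w in wps:
        t=np.array(w[:3],float); ty=w[3]; g=w[4]
        n=int(w[5]) if len(w)>5 else int(max(1,np.ceil(np.linalg.norm(t-p)/step-1e-6),np.ceil(abs(ty-yaw)/astep-1e-6)))
        p0,y0=p.copy(),yaw
        for i in range(1,n+1):
            q=p0+(t-p0)*i/n; d=q-p; dy=y0+(ty-y0)*i/n-yaw
            c,s=np.cos(yaw),np.sin(yaw)
            r=[round(-d[2]/1000,nd),round((c*d[0]+s*d[1])/1000,nd),round((s*d[0]-c*d[1])/1000,nd),round(-dy,2)]
            p=p+1000*np.array([c*r[1]+s*r[2],s*r[1]-c*r[2],-r[0]]); yaw-=r[3]
            rows.append([g,*r[:3],r[3],0,0])
    for i in range(0,len(rows),chunk): print("["+",".join("["+",".join(("%g"%(v+0.)) for v in r)+"]" for r in rows[i:i+chunk])+"]")
    print("end",p.round(1),round(yaw,3),len(rows))
E
python3 - <<'E'
from h import *
p,yaw,o=pose(); print(yaw)
# yaw now -1.166 ; target tangent yaw at theta
pv=np.array([628.7,217.9]); psi=-0.0035
def kn(th,r=103):
    a=np.arctan2(-75,-30)-th+psi; return pv+r*np.array([np.cos(a),np.sin(a)]), a
k,a=kn(0.09); print(k,a)
ty=a-np.pi/2   # clockwise tangent direction
while ty<-0.5: ty+=2*np.pi
print("ty",ty)
plan([(400,-170,240,0.7,-0.2),(k[0],k[1],200,ty,-0.2),(k[0],k[1],133,ty,-0.2)])
E
```

```text
-1.1660349197789674
[581.6851762  126.25608944] -2.044802703907261
ty 2.6675862764774285
[[-0.2,0,-0.013,-0.019,-0.12,0,0],[-0.2,0,-0.011,-0.02,-0.11,0,0],[-0.2,0,-0.009,-0.021,-0.12,0,0],[-0.2,0,-0.005,-0.022,-0.12,0,0],[-0.2,0,-0.004,-0.023,-0.11,0,0],[-0.2,0.001,0,-0.023,-0.12,0,0],[-0.2,0,0.002,-0.023,-0.12,0,0],[-0.2,0,0.004,-0.023,-0.11,0,0],[-0.2,0,0.008,-0.021,-0.12,0,0],[-0.2,0,0.009,-0.021,-0.12,0,0],[-0.2,0,0.013,-0.02,-0.11,0,0],[-0.2,0,0.014,-0.018,-0.12,0,0]]
[[-0.2,0,0.016,-0.016,-0.12,0,0],[-0.2,0,0.018,-0.014,-0.11,0,0],[-0.2,0,0.02,-0.012,-0.12,0,0],[-0.2,0.001,0.02,-0.01,-0.12,0,0],[-0.2,0.002,0.019,-0.006,-0.12,0,0],[-0.2,0.003,0.021,-0.004,-0.11,0,0],[-0.2,0.002,0.02,-0.002,-0.12,0,0],[-0.2,0.002,0.02,0.001,-0.11,0,0],[-0.2,0.003,0.021,0.003,-0.12,0,0],[-0.2,0.002,0.019,0.005,-0.11,0,0],[-0.2,0.002,0.02,0.008,-0.12,0,0],[-0.2,0.003,0.018,0.009,-0.11,0,0]]
[[-0.2,0.002,0.016,0.012,-0.12,0,0],[-0.2,0.002,0.016,0.013,-0.12,0,0],[-0.2,0.003,0.013,0.016,-0.11,0,0],[-0.2,0.002,0.012,0.016,-0.12,0,0],[-0.2,0.002,0.01,0.018,-0.11,0,0],[-0.2,0.003,0.007,0.019,-0.12,0,0],[-0.2,0.002,0.006,0.02,-0.11,0,0],[-0.2,0.002,0.003,0.02,-0.12,0,0],[-0.2,0.003,0.001,0.021,-0.11,0,0],[-0.2,0.033,0,0,0,0,0],[-0.2,0.034,0,0,0,0,0]]
end [581.6 126.6 132.5] 2.664 35
```

>>> apply_moves([
  [[-0.2,0,-0.013,-0.019,-0.12,0,0],[-0.2,0,-0.011,-0.02,-0.11,0,0],[-0.2,0,-0.009,-0.021,-0.12,0,0],[-0.2,0,-0.005,-0.022,-0.12,0,0],[-0.2,0,-0.004,-0.023,-0.11,0,0],[-0.2,0.001,0,-0.023,-0.12,0,0],[-0.2,0,0.002,-0.023,-0.12,0,0],[-0.2,0,0.004,-0.023,-0.11,0,0],[-0.2,0,0.008,-0.021,-0.12,0,0],[-0.2,0,0.009,-0.021,-0.12,0,0],[-0.2,0,0.013,-0.02,-0.11,0,0],[-0.2,0,0.014,-0.018,-0.12,0,0]],
])

```text
clock: 1.4
tool_pos: [352.3, -247.0, 241.1]
orientation: [1.032, 1.313, -1.031]
force: [-0.3, 0.0, 0.4]
gripper_width: 0.4
```

>>> apply_moves([
  [[-0.2,0,0.016,-0.016,-0.12,0,0],[-0.2,0,0.018,-0.014,-0.11,0,0],[-0.2,0,0.02,-0.012,-0.12,0,0],[-0.2,0.001,0.02,-0.01,-0.12,0,0],[-0.2,0.002,0.019,-0.006,-0.12,0,0],[-0.2,0.003,0.021,-0.004,-0.11,0,0],[-0.2,0.002,0.02,-0.002,-0.12,0,0],[-0.2,0.002,0.02,0.001,-0.11,0,0],[-0.2,0.003,0.021,0.003,-0.12,0,0],[-0.2,0.002,0.019,0.005,-0.11,0,0],[-0.2,0.002,0.02,0.008,-0.12,0,0],[-0.2,0.003,0.018,0.009,-0.11,0,0]],
])

```text
clock: 2.6
tool_pos: [485.5, -29.6, 221.0]
orientation: [-0.046, 1.571, 0.046]
force: [-0.5, -0.7, -0.1]
gripper_width: 0.403
```

>>> apply_moves([
  [[-0.2,0.002,0.016,0.012,-0.12,0,0],[-0.2,0.002,0.016,0.013,-0.12,0,0],[-0.2,0.003,0.013,0.016,-0.11,0,0],[-0.2,0.002,0.012,0.016,-0.12,0,0],[-0.2,0.002,0.01,0.018,-0.11,0,0],[-0.2,0.003,0.007,0.019,-0.12,0,0],[-0.2,0.002,0.006,0.02,-0.11,0,0],[-0.2,0.002,0.003,0.02,-0.12,0,0],[-0.2,0.003,0.001,0.021,-0.11,0,0]],
])

```text
clock: 3.5
tool_pos: [582.0, 127.0, 199.9]
orientation: [-0.854, 1.397, 0.854]
force: [1.0, -0.4, -0.5]
gripper_width: 0.398
```

Run:
```python
from h import *
st()
p,d=get_image("top"); crop(cv2.convertScaleAbs(p,alpha=1.6),200,100,380,235,4,"g1.png")
s,d=get_image("scene"); crop(cv2.convertScaleAbs(s,alpha=1.3),230,120,410,270,4,"g1s.png")
```

```text
t3.5 pos [582.  127.  199.9] yaw 2.669 F [ 1.  -0.4 -0.5] g 0.398 q [ 0.1   0.23  0.21  1.56 -0.   -1.  ]
```

View pics/g1s.png

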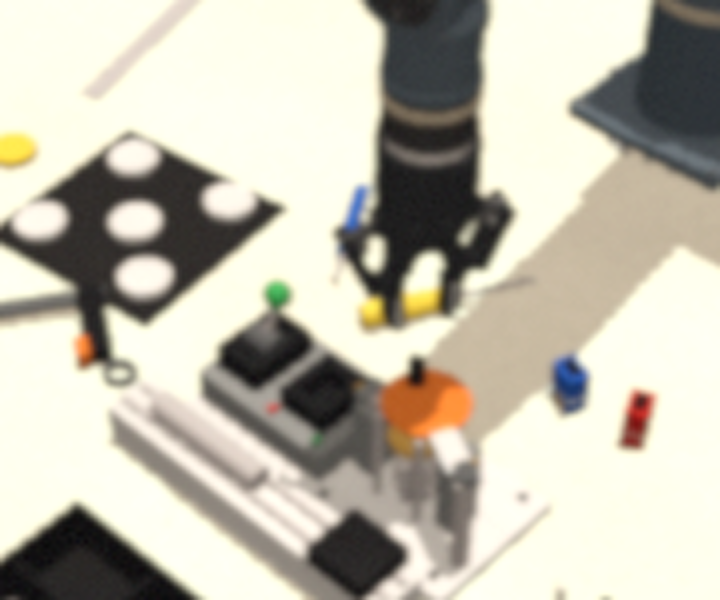

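Run:
```python
from h import *
print((proj("scene",[(582,127,189),(582,127,119),(581.7,126,140)])-[230,120])*4)
pv=np.array([628.7,217.9]); psi=-0.0035
W=[]
def kn(th,r=103):
    a=np.arctan2(-75,-30)-th+psi; return pv+r*np.array([np.cos(a),np.sin(a)]), a
k,a0=kn(.09); W.append((k[0],k[1],133,2.665,-0.2,3))
for th in np.arange(0.19,1.86,0.11):
    k,a=kn(th); W.append((k[0],k[1],133,2.665-(th-.09),-0.2,1))
plan(W)
```

```text
[[416.22206111 313.50302824]
 [413.27750627 377.77563239]
 [413.43595256 358.17523308]]
[[-0.2,0.022,0,-0.001,0,0,0],[-0.2,0.022,0,0,0,0,0],[-0.2,0.022,-0.001,-0.001,0,0,0],[-0.2,0,0.011,0.001,0.1,0,0],[-0.2,0,0.011,0,0.11,0,0],[-0.2,0,0.011,0.001,0.11,0,0],[-0.2,0,0.012,0.001,0.11,0,0],[-0.2,0,0.011,0,0.11,0,0],[-0.2,0,0.011,0.001,0.11,0,0],[-0.2,0,0.011,0,0.11,0,0],[-0.2,0,0.012,0.001,0.11,0,0],[-0.2,0,0.011,0.001,0.11,0,0]]
[[-0.2,0,0.011,0,0.11,0,0],[-0.2,0,0.012,0.001,0.11,0,0],[-0.2,0,0.011,0,0.11,0,0],[-0.2,0,0.011,0.001,0.11,0,0],[-0.2,0,0.012,0.001,0.11,0,0],[-0.2,0,0.011,0,0.11,0,0],[-0.2,0,0.011,0.001,0.11,0,0]]
end [546.8 280.2 132.9] 0.917 19
```

>>> apply_moves([
  [[-0.2,0.022,0,-0.001,0,0,0],[-0.2,0.022,0,0,0,0,0],[-0.2,0.022,-0.001,-0.001,0,0,0],[-0.2,0,0.011,0.001,0.1,0,0],[-0.2,0,0.011,0,0.11,0,0],[-0.2,0,0.011,0.001,0.11,0,0],[-0.2,0,0.012,0.001,0.11,0,0]],
])

```text
clock: 4.3
tool_pos: [546.8, 151.8, 134.0]
orientation: [-0.515, 1.511, 0.512]
force: [-0.3, -1.3, 0.3]
gripper_width: 0.398
```

>>> apply_moves([
  [[-0.2,0,0.011,0,0.11,0,0],[-0.2,0,0.011,0.001,0.11,0,0],[-0.2,0,0.011,0,0.11,0,0],[-0.2,0,0.012,0.001,0.11,0,0],[-0.2,0,0.011,0.001,0.11,0,0],[-0.2,0,0.011,0,0.11,0,0],[-0.2,0,0.012,0.001,0.11,0,0],[-0.2,0,0.011,0,0.11,0,0],[-0.2,0,0.011,0.001,0.11,0,0],[-0.2,0,0.012,0.001,0.11,0,0],[-0.2,0,0.011,0,0.11,0,0],[-0.2,0,0.011,0.001,0.11,0,0]],
])

```text
clock: 5.5
tool_pos: [546.3, 277.8, 134.1]
orientation: [0.518, 1.509, -0.521]
force: [-1.6, -0.9, 1.0]
gripper_width: 0.404
```

Run:
```python
from h import *
st()
s,d=get_image("scene"); crop(cv2.convertScaleAbs(s,alpha=1.3),230,120,410,270,4,"g2s.png")
```

```text
t5.5 pos [546.3 277.8 134.1] yaw 0.907 F [-1.6 -0.9  1. ] g 0.404 q [ 0.36  0.28  0.15  1.44 -0.    1.02]
```

View pics/g2s.png

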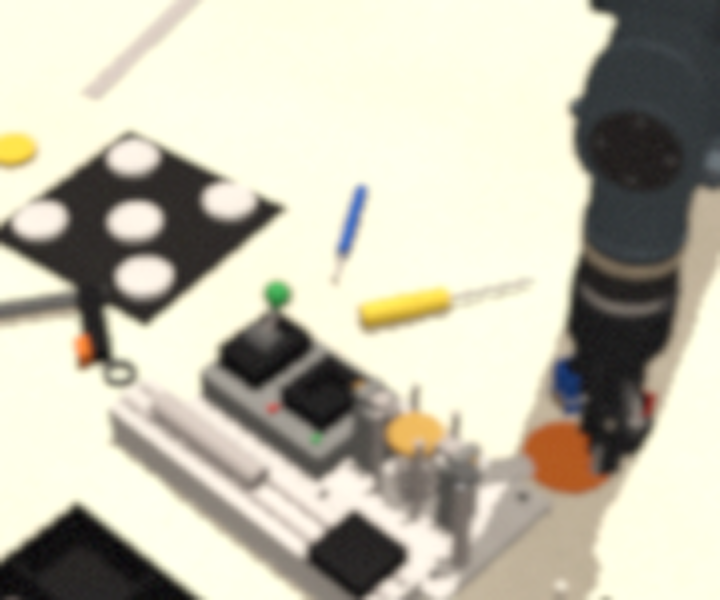

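Run:
```python
from h import *
plan([(546,278,230,.907,.6,3),(380,-100,230,0.,.6)],step=45)
```

```text
[[0.6,-0.032,-0.001,0,0,0,0],[0.6,-0.032,0,0,0,0,0],[0.6,-0.032,-0.001,0,0,0,0],[0.6,0,-0.04,0.01,0.09,0,0],[0.6,0,-0.039,0.014,0.09,0,0],[0.6,0,-0.037,0.017,0.09,0,0],[0.6,0,-0.036,0.021,0.09,0,0],[0.6,0,-0.034,0.023,0.09,0,0],[0.6,0,-0.031,0.027,0.09,0,0],[0.6,0,-0.029,0.029,0.09,0,0],[0.6,0,-0.027,0.032,0.09,0,0],[0.6,0,-0.023,0.034,0.09,0,0]]
[[0.6,0,-0.02,0.036,0.1,0,0]]
end [380.  -99.7 229.9] -0.005 13
```

>>> apply_moves([
  [[-0.2,-0.032,-0.001,0,0,0,0],[-0.2,-0.032,0,0,0,0,0],[0.6,-0.032,-0.001,0,0,0,0],[0.6,0,-0.04,0.01,0.09,0,0],[0.6,0,-0.039,0.014,0.09,0,0],[0.6,0,-0.037,0.017,0.09,0,0],[0.6,0,-0.036,0.021,0.09,0,0],[0.6,0,-0.034,0.023,0.09,0,0],[0.6,0,-0.031,0.027,0.09,0,0],[0.6,0,-0.029,0.029,0.09,0,0],[0.6,0,-0.027,0.032,0.09,0,0],[0.6,0,-0.023,0.034,0.09,0,0]],
])

```text
clock: 6.75
tool_pos: [397.4, -65.6, 230.3]
orientation: [1.134, 1.254, -1.135]
force: [0.2, -0.3, 0.5]
gripper_width: 0.799
```

Run:
```python
from h import *
st()
im=[get_image("top") for _ in range(4)]; p=np.mean([i[0] for i in im],0).astype(np.uint8); d=np.median([i[1] for i in im],0); np.savez("top1.npz",p=p,d=d)
crop(cv2.convertScaleAbs(p,alpha=1.8),225,140,315,220,8,"m1.png")
crop(cv2.convertScaleAbs(p,alpha=1.8),355,140,515,280,4,"m2.png")
s,d=get_image("scene");np.savez("scene1.npz",p=s,d=d); crop(s,300,200,390,280,8,"m3.png")
```

```text
t6.8 pos [397.4 -65.6 230.3] yaw 0.101 F [ 0.2 -0.3  0.5] g 0.799 q [-0.33 -0.27 -0.22  1.63 -0.    1.14]
```

View pics/m1.png

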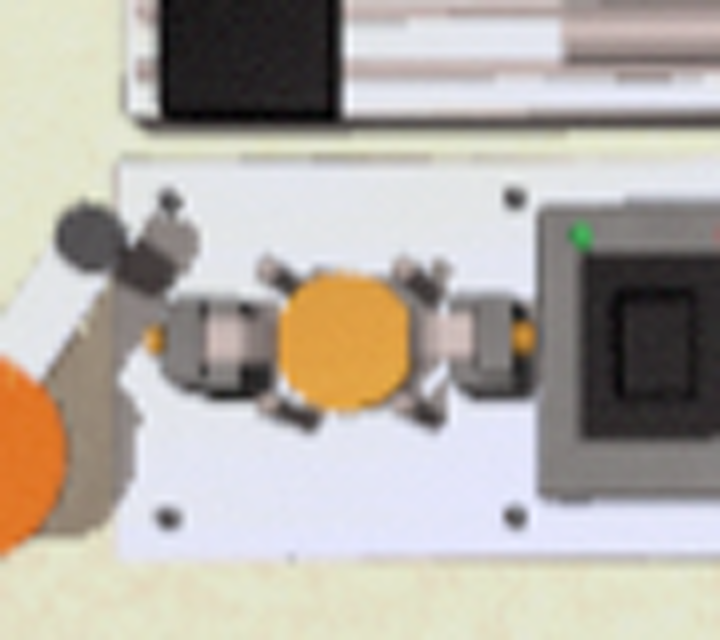

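View pics/m2.png

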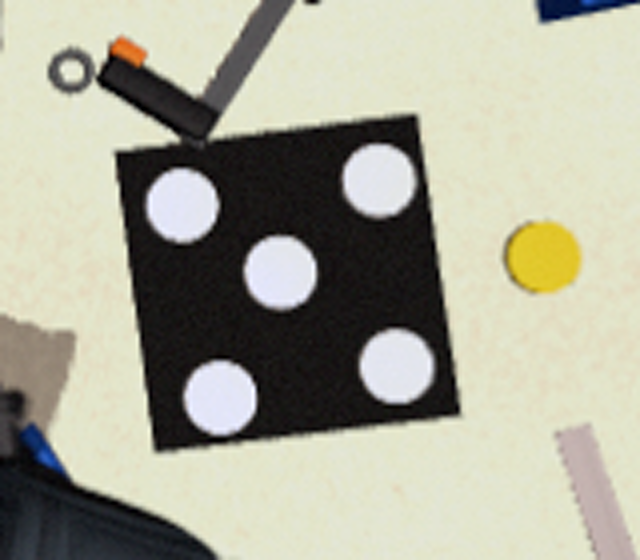

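View pics/m3.png

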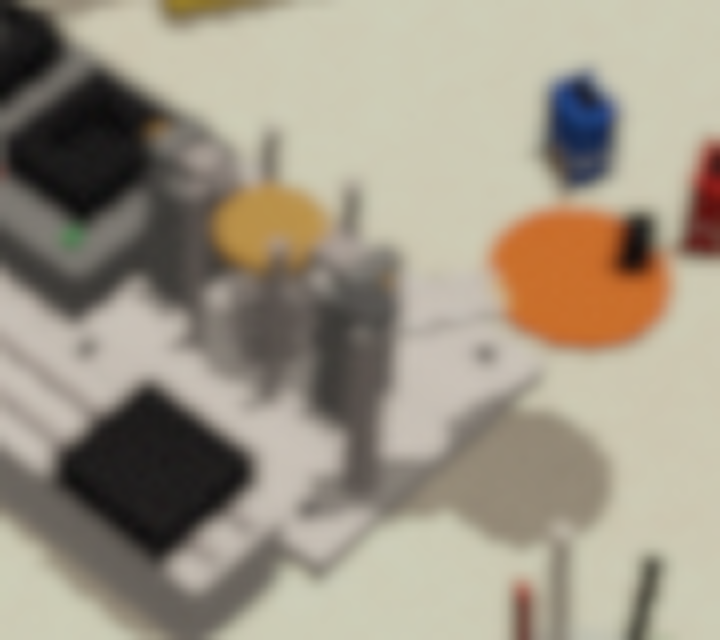

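```bash
cat >> h.py <<'E'
def blanks(p):
    g=cv2.cvtColor(p,cv2.COLOR_BGR2HSV); g=cv2.resize(p,None,fx=4,fy=4,interpolation=cv2.INTER_CUBIC)
    x0,y0,x1,y1=375,150,500,270
    h=cv2.cvtColor(g,cv2.COLOR_BGR2HSV); m=((h[...,1]<70)&(h[...,2]>75)).astype(np.uint8)[y0*4:y1*4,x0*4:x1*4]
    n,l,s,ce=cv2.connectedComponentsWithStats(m); out=[]
    for i in range(1,n):
        if 2500<s[i][4]<6000 and abs(s[i][2]-s[i][3])<10:
            uv=(ce[i]+[x0*4,y0*4]+.5)/4-.5; out.append((at_z("top",[uv],13)[0].round(1),s[i][4],s[i][2:4]))
    return out
E
python3 - <<'E'
from h import *
D=np.load("top1.npz"); p=D["p"]
for b in blanks(p): print(b)
g=cv2.resize(p,None,fx=4,fy=4,interpolation=cv2.INTER_CUBIC);h=cv2.cvtColor(g,cv2.COLOR_BGR2HSV)
m=((h[...,0]>8)&(h[...,0]<28)&(h[...,1]>110)&(h[...,2]>70)).astype(np.uint8); m[:,:4*256]=0; m[:,4*280:]=0; m[:4*168]=0;m[4*198:]=0
n,l,s,ce=cv2.connectedComponentsWithStats(m); 
for i in range(1,n): 
  if s[i][4]>50: 
    uv=(ce[i]+.5)/4-.5; x,y,w,hh=s[i][:4]; print("follower",uv,s[i],at_z("top",[uv],83).round(1), "bbox centre",at_z("top",[((x+w/2)/4-.5,(y+hh/2)/4-.5)],83).round(1))
f=lambda L:[(u/8+225-.5+.06,v/8+140-.5+.06) for u,v in L]
r=at_z("top",f([(268,268),(403,266),(262,402),(402,398)]),107); print(r.round(1), r.mean(0))
print("pivot",at_z("top",f([(90,237)]),122).round(1))
print("latch ctr",at_z("top",f([(215,345),(490,345)]),100).round(1),"amber",at_z("top",f([(155,339),(524,337)]),100).round(1))
hs=f([(168,201),(515,198),(168,517),(515,517)]);print("screws",at_z("top",hs,13).round(1),at_z("top",hs,13).mean(0))
E
```

```text
(array([ 594.1, -345.5,   13. ]), np.int32(4161), array([73, 73], dtype=int32))
(array([ 578.1, -211.6,   13. ]), np.int32(4106), array([73, 73], dtype=int32))
(array([ 531.7, -277.4,   13. ]), np.int32(4143), array([73, 72], dtype=int32))
(array([ 467.5, -354.1,   13. ]), np.int32(4294), array([74, 74], dtype=int32))
(array([ 446.7, -235. ,   13. ]), np.int32(4212), array([73, 74], dtype=int32))
follower [267.58040251 182.30084916] [1038  698   68   67 3739] [[598.4 143.4  83. ]] bbox centre [[598.2 143.6  83. ]]
[[620.  164.4 107. ]
 [620.2 121.5 107. ]
 [577.4 166.3 107. ]
 [578.3 121.8 107. ]] [598.96059243 143.49903091 107.        ]
pivot [[628.5 218.  122. ]]
latch ctr [[596.2 182.4 100. ]
 [595.5  94.5 100. ]] amber [[598.3 201.6 100. ]
 [598.   83.7 100. ]]
screws [[654.1 213.9  13. ]
 [654.1  93.3  13. ]
 [544.5 213.5  13. ]
 [543.7  93.6  13. ]] [599.10578286 153.58467603  13.        ]
```

Run:
```python
from h import *
D=np.load("top1.npz");C=cloud("top",D["d"])
for (u,v) in [(404,174),(400,170),(395,166),(385,158),(410,165),(420,150)]: print(u,v,C[v-1:v+2,u-1:u+2].reshape(-1,3).mean(0).round(0))
plan([(447,-235,100,0,.5),(447,-235,17,0,.5,4)],step=45)
```

```text
404 174 [ 623. -221.   22.]
400 170 [ 634. -210.   25.]
395 166 [ 645. -197.   25.]
385 158 [ 668. -170.   24.]
410 165 [ 648. -238.   20.]
420 150 [ 690. -267.   16.]
[[0.5,0.026,0.006,0.035,0.02,0,0],[0.5,0.026,0.007,0.035,0.02,0,0],[0.5,0.026,0.007,0.035,0.02,0,0],[0.5,0.026,0.008,0.034,0.02,0,0],[0.5,0.026,0.009,0.035,0.02,0,0],[0.5,0.021,0,0,0,0,0],[0.5,0.021,0,0,0,0,0],[0.5,0.021,0,0,0,0,0],[0.5,0.02,0,0,0,0,0]]
end [ 446.7 -235.4   17.4] 0.004 9
```

>>> apply_moves([
  [[0.5,0.026,0.006,0.035,0.02,0,0],[0.5,0.026,0.007,0.035,0.02,0,0],[0.5,0.026,0.007,0.035,0.02,0,0],[0.5,0.026,0.008,0.034,0.02,0,0],[0.5,0.026,0.009,0.035,0.02,0,0],[0.5,0.021,0,0,0,0,0],[0.5,0.021,0,0,0,0,0],[0.5,0.021,0,0,0,0,0],[0.5,0.02,0,0,0,0,0],[0.5,0,0,0,0,0,0]],
])

```text
clock: 8.0
tool_pos: [445.2, -232.0, 13.7]
orientation: [1.204, 1.221, -1.206]
force: [-1.7, 0.9, 0.0]
gripper_width: 0.75
```

Run:
```python
from h import *
st()
s,d=get_image("scene"); crop(cv2.convertScaleAbs(s,alpha=1.3),200,100,320,210,6,"k1.png")
p,d=get_image("top"); crop(cv2.convertScaleAbs(p,alpha=2),370,180,470,280,6,"k1t.png")
```

```text
t8.0 pos [ 445.2 -232.    13.7] yaw 0.008 F [-1.7  0.9  0. ] g 0.750 q [-0.61  0.08 -0.33  1.17  0.    0.95]
```

View pics/k1.png

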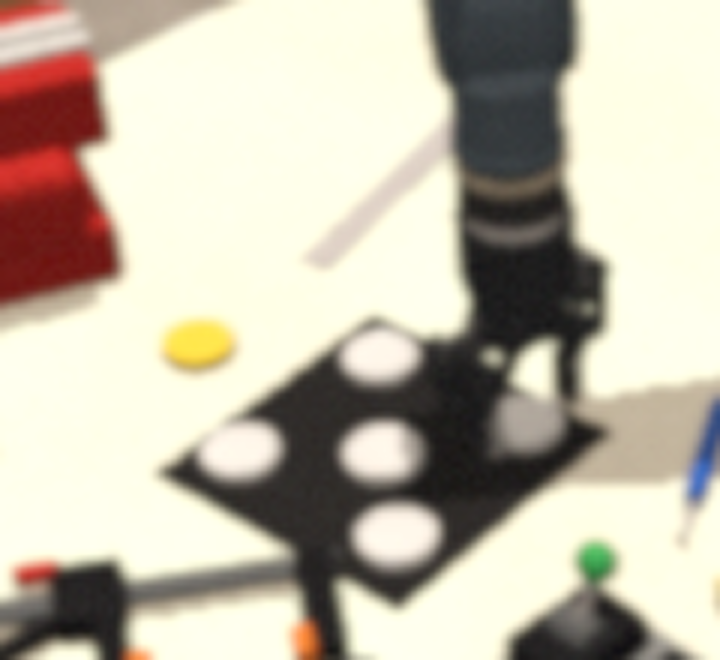

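View pics/k1t.png

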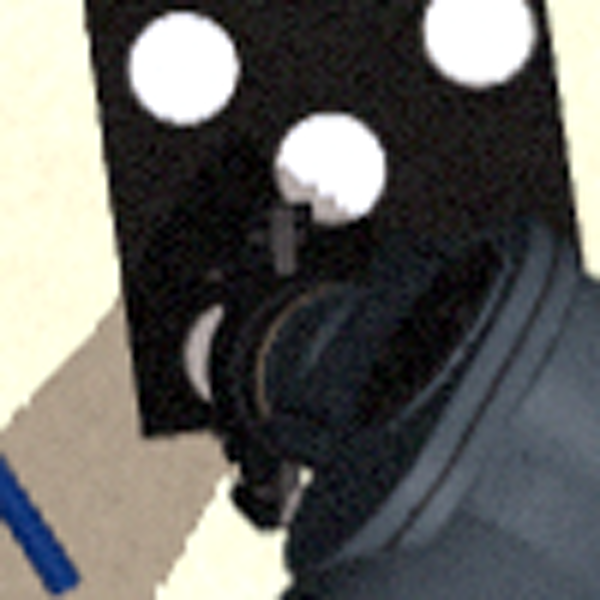

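>>> apply_moves([
  [[0.5,0,0.001,0.002,0,0,0],[0.5,0,0.001,0.001,0,0,0],[0.5,0,0,0,0,0,0],[0.0,0,0,0,0,0,0],[0.0,0,0,0,0,0,0],[-0.3,0,0,0,0,0,0],[-0.3,0,0,0,0,0,0],[-0.3,0,0,0,0,0,0]],
])

```text
clock: 8.9
tool_pos: [449.6, -238.9, 18.9]
orientation: [1.206, 1.209, -1.206]
force: [-0.7, 1.2, 5.2]
gripper_width: 0.538
```

Run:
```python
from h import *
st()
```

```text
t8.9 pos [ 449.6 -238.9   18.9] yaw 0.004 F [-0.7  1.2  5.2] g 0.538 q [-0.62  0.08 -0.32  1.17 -0.    0.95]
```

>>> apply_moves([
  [[-0.3,0,0,0,0,0,0],[-0.3,0,0,0,0,0,0],[-0.3,0,0,0,0,0,0]],
])

```text
clock: 9.2
tool_pos: [449.6, -238.9, 18.9]
orientation: [1.206, 1.209, -1.206]
force: [-0.6, 1.3, 5.7]
gripper_width: 0.536
```

Run:
```python
from h import *
st()
s,d=get_image("scene"); crop(cv2.convertScaleAbs(s,alpha=1.8),240,140,320,190,9,"k2.png")
st()
```

```text
t9.2 pos [ 449.6 -238.9   18.9] yaw 0.004 F [-0.6  1.3  5.7] g 0.536 q [-0.62  0.08 -0.32  1.17 -0.    0.95]
t9.2 pos [ 449.6 -238.9   18.9] yaw 0.004 F [-0.9  1.4  4.4] g 0.535 q [-0.62  0.08 -0.32  1.17 -0.    0.95]
```

View pics/k2.png

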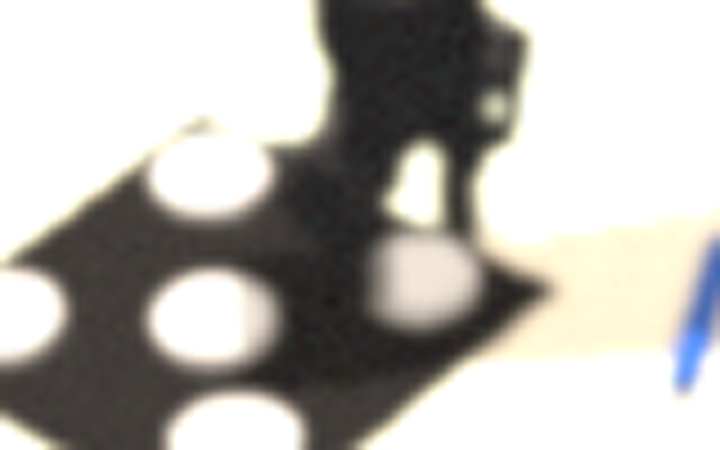

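>>> apply_moves([
  [[0.5,-0.004,0,0,0,0,0],[0.5,0,0,0,0,0,0],[0.5,0,-0.0025,-0.004,0,0,0],[0.5,0.004,0,0,0,0,0],[0.5,0.004,0,0,0,0,0],[0.5,0.002,0,0,0,0,0],[0.5,0,0,0,0,0,0],[0.5,0,0,0,0,0,0],[0.5,0,0,0,0,0,0]],
])

```text
clock: 10.15
tool_pos: [446.6, -234.4, 11.4]
orientation: [1.206, 1.211, -1.206]
force: [0.1, -0.0, 0.1]
gripper_width: 0.752
```

>>> apply_moves([
  [[-0.3,0,0,0,0,0,0],[-0.3,0,0,0,0,0,0],[-0.3,0,0,0,0,0,0],[-0.3,0,0,0,0,0,0],[-0.3,0,0,0,0,0,0],[-0.3,0,0,0,0,0,0]],
])

```text
clock: 10.75
tool_pos: [447.2, -234.8, 12.2]
orientation: [1.206, 1.209, -1.206]
force: [0.4, -0.6, 5.2]
gripper_width: 0.553
```

>>> apply_moves([
  [[-0.3,-0.01,0,0,0,0,0],[-0.3,-0.03,0,0,0,0,0],[-0.3,-0.04,0,0,0,0,0],[-0.3,0,0,0,0,0,0],[-0.3,0,0,0,0,0,0],[-0.3,0,0,0,0,0,0]],
])

```text
clock: 11.35
tool_pos: [445.6, -233.7, 90.0]
orientation: [1.206, 1.214, -1.207]
force: [1.0, 0.5, -0.9]
gripper_width: 0.556
```

Run:
```python
from h import *
st()
s,d=get_image("scene"); crop(cv2.convertScaleAbs(s,alpha=1.8),240,120,330,190,8,"k3.png")
st()
```

```text
t11.3 pos [ 445.6 -233.7   90. ] yaw 0.004 F [ 1.   0.5 -0.9] g 0.556 q [-0.62  0.02 -0.24  1.32  0.    0.95]
t11.4 pos [ 445.4 -233.5   89.6] yaw 0.004 F [-0.2  0.4 -0.8] g 0.551 q [-0.62  0.02 -0.24  1.32 -0.    0.95]
```

View pics/k3.png

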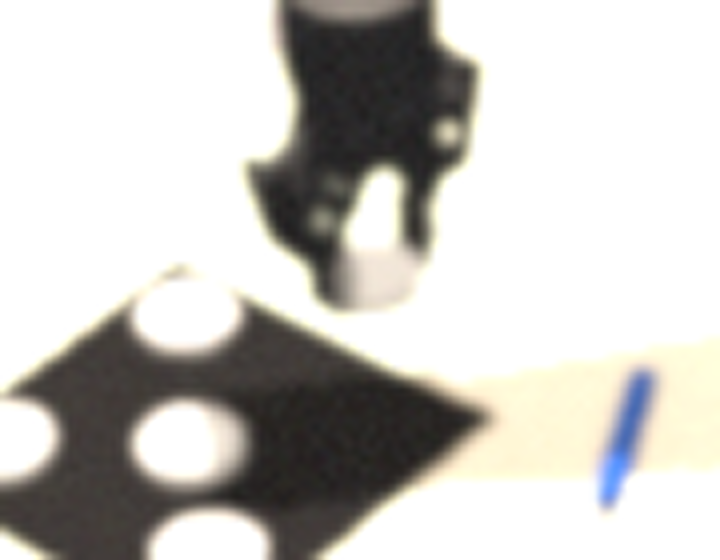

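Run:
```python
from h import *
plan([(470,-180,160,0,-0.3,3),(590,110,175,-0.003,-0.3),(598.5,143.3,160,-0.003,-.3,2)],step=38)
```

```text
[[-0.3,-0.023,0.008,-0.018,0,0,0],[-0.3,-0.024,0.009,-0.018,0,0,0],[-0.3,-0.023,0.008,-0.017,0,0,0],[-0.3,-0.002,0.013,-0.032,0,0,0],[-0.3,-0.001,0.014,-0.032,0,0,0],[-0.3,-0.002,0.013,-0.033,0,0,0],[-0.3,-0.002,0.014,-0.032,0,0,0],[-0.3,-0.002,0.013,-0.032,0,0,0],[-0.3,-0.001,0.014,-0.032,0,0,0],[-0.3,-0.002,0.013,-0.033,0.01,0,0],[-0.3,-0.002,0.013,-0.032,0,0,0],[-0.3,-0.001,0.013,-0.032,0,0,0]]
[[-0.3,0.007,0.004,-0.017,0,0,0],[-0.3,0.008,0.005,-0.017,0,0,0]]
end [598.8 143.7 159.6] -0.006 14
```

>>> apply_moves([
  [[-0.3,-0.023,0.008,-0.018,0,0,0],[-0.3,-0.024,0.009,-0.018,0,0,0],[-0.3,-0.023,0.008,-0.017,0,0,0],[-0.3,-0.002,0.013,-0.032,0,0,0],[-0.3,-0.001,0.014,-0.032,0,0,0],[-0.3,-0.002,0.013,-0.033,0,0,0],[-0.3,-0.002,0.014,-0.032,0,0,0],[-0.3,-0.002,0.013,-0.032,0,0,0],[-0.3,-0.001,0.014,-0.032,0,0,0],[-0.3,-0.002,0.013,-0.033,0.005,0,0],[-0.3,-0.002,0.013,-0.032,0,0,0],[-0.3,-0.001,0.013,-0.032,0,0,0]],
])

```text
clock: 12.6
tool_pos: [589.8, 110.5, 174.3]
orientation: [1.208, 1.211, -1.213]
force: [0.7, 0.5, -0.2]
gripper_width: 0.551
```

>>> apply_moves([
  [[-0.3,0.007,0.004,-0.017,0,0,0],[-0.3,0.008,0.005,-0.017,0,0,0],[-0.3,0,0,0,0,0,0],[-0.3,0,0,0,0,0,0],[-0.3,0,0,0,0,0,0],[-0.3,0,0,0,0,0,0]],
])

```text
clock: 13.2
tool_pos: [599.6, 142.0, 161.7]
orientation: [1.211, 1.207, -1.211]
force: [-0.2, -0.7, 0.0]
gripper_width: 0.556
```

Run:
```python
from h import *
st()
p,d=get_image("top"); crop(cv2.convertScaleAbs(p,alpha=1.8),225,140,315,220,8,"k4.png")
s,d=get_image("scene"); crop(cv2.convertScaleAbs(s,alpha=1.3),290,160,390,260,6,"k4s.png")
st()
```

```text
t13.2 pos [599.6 142.  161.7] yaw -0.003 F [-0.2 -0.7  0. ] g 0.556 q [ 0.12  0.28  0.2   1.49 -0.    1.7 ]
t13.3 pos [599.7 142.2 161.9] yaw -0.002 F [0.2 0.5 0.1] g 0.552 q [ 0.12  0.28  0.2   1.49 -0.    1.7 ]
```

View pics/k4s.png

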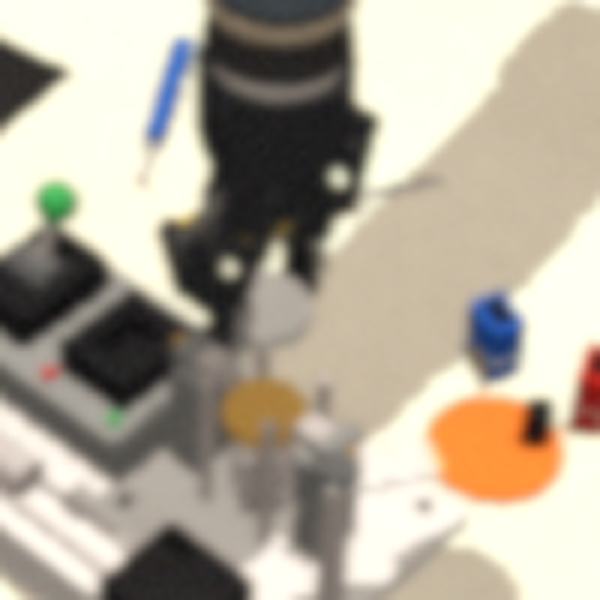

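View pics/k4.png

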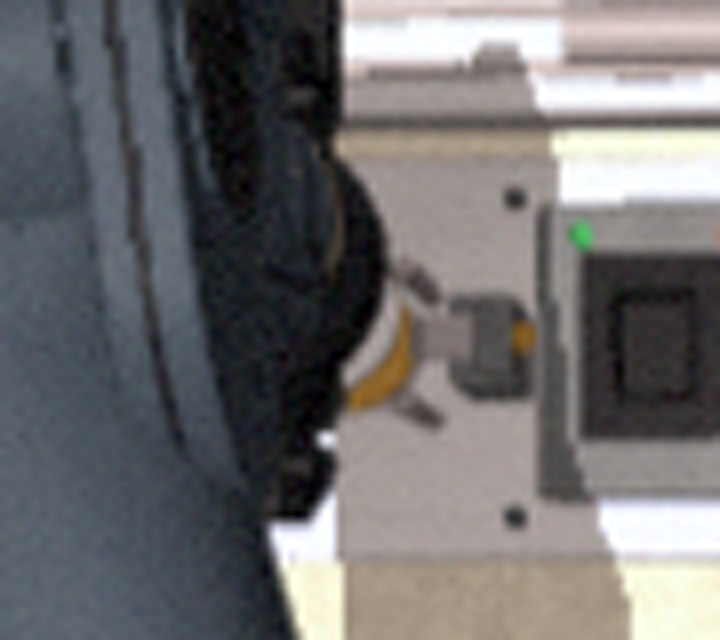

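```bash
cat >> h.py <<'E'
def overlay(n,img,circs,x0,y0,x1,y1,f,name,alpha=1.5):
    im=cv2.resize(cv2.convertScaleAbs(img,alpha=alpha)[y0:y1,x0:x1],None,fx=f,fy=f,interpolation=cv2.INTER_CUBIC)
    for (c,r,col) in circs:
        t=np.linspace(0,2*np.pi,60); P=np.c_[c[0]+r*np.cos(t),c[1]+r*np.sin(t),np.full(60,c[2])]
        q=((proj(n,P)-[x0,y0]+.5)*f-.5).round().astype(np.int32); cv2.polylines(im,[q.reshape(-1,1,2)],True,col,1)
    cv2.imwrite("pics/"+name,im)
E
python3 - <<'E'
from h import *
p,_=get_image("top"); s,_=get_image("scene"); q,_,_=pose(); print(q)
c=[(q+[0,0,-4.2+5],25,(0,255,0)),(q+[0,0,-4.2-5],25,(0,0,255)),((598.5,143.3,83),23,(255,0,0))]
overlay("scene",s,c,315,190,365,250,12,"o1s.png",1.6)
overlay("top",p,c,245,160,300,210,12,"o1t.png",2.5)
E
```

```text
[599.67928161 142.50100873 161.79758438]
```

View pics/o1s.png

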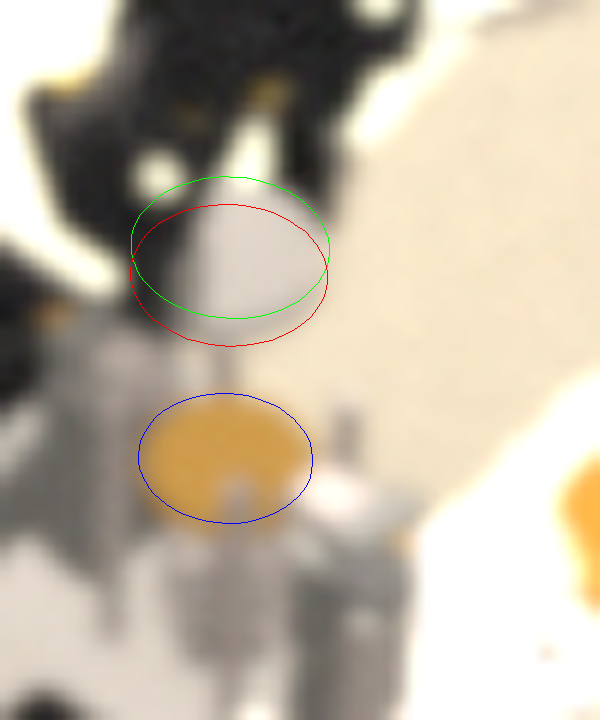

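View pics/o1t.png

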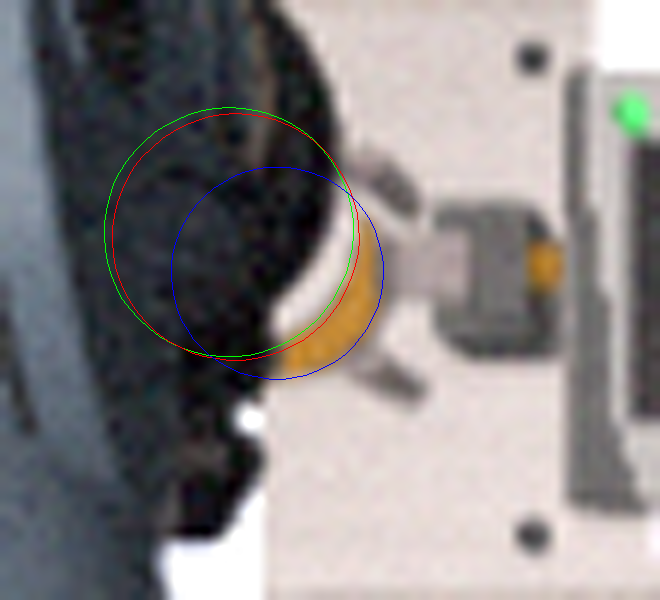

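>>> apply_moves([
  [[-0.3,0.012,-0.001,-0.001,0,0,0],[-0.3,0.012,0,0,0,0,0],[-0.3,0.012,0,0,0,0,0],[-0.3,0.006,0,0,0,0,0],[-0.3,0,0,0,0,0,0],[-0.3,0,0,0,0,0,0],[-0.3,0,0,0,0,0,0],[-0.3,0,0,0,0,0,0]],
])

```text
clock: 14.2
tool_pos: [599.1, 144.2, 120.2]
orientation: [1.211, 1.208, -1.209]
force: [-0.5, 0.0, -0.3]
gripper_width: 0.551
```

Run:
```python
from h import *
st()
p,_=get_image("top"); s,_=get_image("scene"); q,_,_=pose(); print(q)
c=[(q+[0,0,-4.2+5],25,(0,255,0)),(q+[0,0,-4.2-5],25,(0,0,255)),((598.5,143.3,83),23,(255,0,0))]
overlay("scene",s,c,315,190,365,250,12,"o2s.png",1.6)
overlay("top",p,c,245,160,300,210,12,"o2t.png",2.5)
```

```text
t14.2 pos [599.1 144.2 120.2] yaw -0.001 F [-0.5  0.  -0.3] g 0.551 q [0.13 0.29 0.13 1.41 0.   1.7 ]
[598.95478562 144.16695511 120.01944754]
```

View pics/o2s.png

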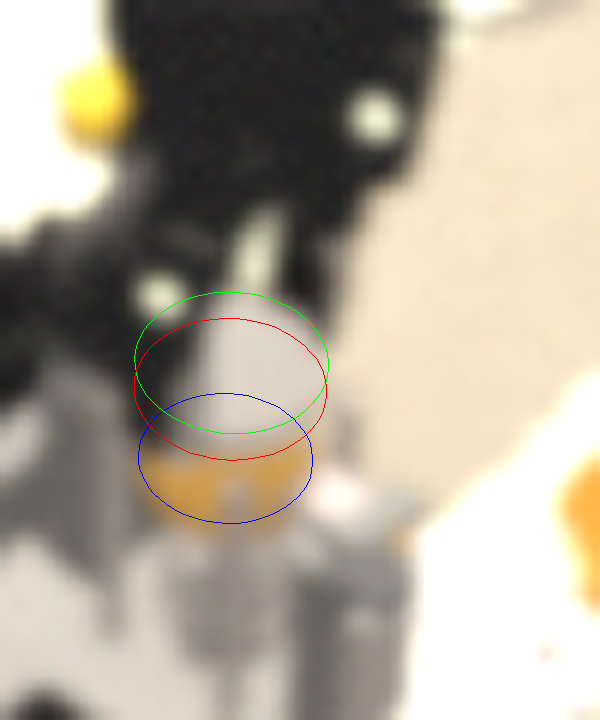

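View pics/o2t.png

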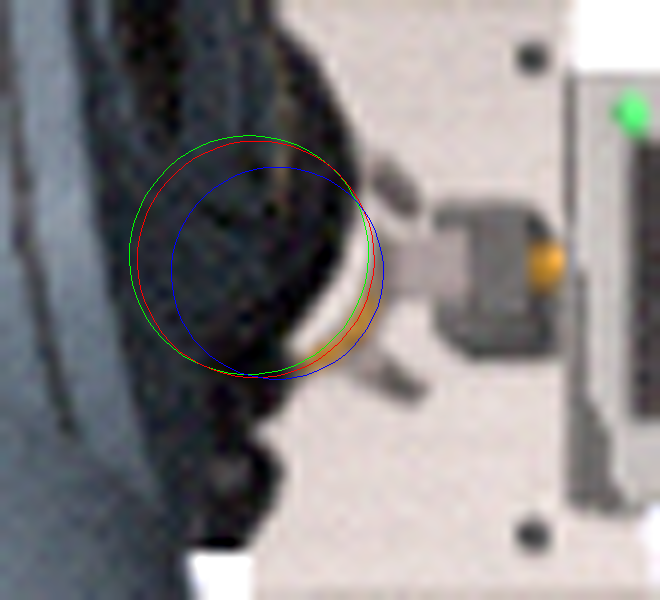

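>>> apply_moves([
  [[-0.3,0.002,-0.0005,0.001,0,0,0],[-0.3,0.003,0,0,0,0,0],[-0.3,0.003,0,0,0,0,0],[-0.3,0.003,0,0,0,0,0],[-0.3,0,0,0,0,0,0],[-0.3,0,0,0,0,0,0],[-0.3,0,0,0,0,0,0]],
])

```text
clock: 15.0
tool_pos: [597.8, 143.2, 108.2]
orientation: [1.21, 1.209, -1.21]
force: [0.6, 0.2, -0.6]
gripper_width: 0.55
```

>>> apply_moves([
  [[-0.3,0.003,0,0,0,0,0],[-0.3,0.003,0,0,0,0,0],[-0.3,0.003,0,0,0,0,0],[-0.3,0.003,0,0,0,0,0],[-0.3,0,0,0,0,0,0],[-0.3,0,0,0,0,0,0]],
])

```text
clock: 15.6
tool_pos: [598.3, 143.6, 96.5]
orientation: [1.211, 1.209, -1.209]
force: [-0.7, 2.4, 2.4]
gripper_width: 0.55
```

>>> apply_moves([
  [[-0.3,0.003,0,0,0,0,0],[-0.3,0.003,0,0,0,0,0],[-0.3,0.003,0,0,0,0,0],[-0.3,0.003,0,0,0,0,0],[-0.3,0.003,0,0,0,0,0],[-0.3,0.002,0,0,0,0,0],[-0.3,0,0,0,0,0,0],[-0.3,0,0,0,0,0,0],[-0.3,0,0,0,0,0,0]],
])

```text
clock: 16.5
tool_pos: [598.2, 143.5, 79.1]
orientation: [1.21, 1.209, -1.209]
force: [0.4, 4.0, 2.7]
gripper_width: 0.554
```

>>> apply_moves([
  [[0.4,0,0,0,0,0,0],[0.4,0,0,0,0,0,0],[0.4,0,0,0,0,0,0],[0.4,-0.01,0,0,0,0,0],[0.4,-0.03,0,0,0,0,0],[0.4,-0.04,0,0,0,0,0],[0.4,-0.04,0,0,0,0,0],[0.4,0,0,0.04,0,0,0],[0.4,0,-0.01,0.04,0,0,0],[0.4,0,-0.01,0.04,0,0,0],[0.4,0,-0.02,0.04,0,0,0],[0.4,0,-0.02,0.04,0,0,0]],
])

```text
clock: 17.7
tool_pos: [537.2, -58.7, 200.1]
orientation: [1.209, 1.207, -1.21]
force: [1.4, -0.9, -0.8]
gripper_width: 0.7
```

>>> apply_moves([
  [[0.4,0,-0.02,0.04,0,0,0],[0.4,0,0,0,0,0,0],[0.4,0,0,0,0,0,0],[0.4,0,0,0,0,0,0]],
])

```text
clock: 18.1
tool_pos: [518.2, -96.4, 199.8]
orientation: [1.21, 1.208, -1.209]
force: [-0.2, 0.8, -0.0]
gripper_width: 0.698
```

Run:
```python
from h import *
st()
p,_=get_image("top"); s,_=get_image("scene"); q,_,_=pose(); print(q)
np.savez("top2.npz",p=p)
c=[((598.5,143.3,80),25,(0,255,0))]
overlay("scene",s,c,315,190,365,250,10,"o3s.png",1.6)
overlay("top",p,c,235,150,305,210,10,"o3t.png",1.8)
for b in blanks(p): print(b)
```

```text
t18.1 pos [518.2 -96.4 199.8] yaw -0.001 F [-0.2  0.8 -0. ] g 0.698 q [-0.31  0.05  0.01  1.54  0.    1.26]
[518.27862833 -95.78554077 199.47744681]
(array([ 595.7, -348.9,   13. ]), np.int32(3445), array([71, 73], dtype=int32))
(array([ 467.5, -354.1,   13. ]), np.int32(4307), array([74, 74], dtype=int32))
```

View pics/o3s.png

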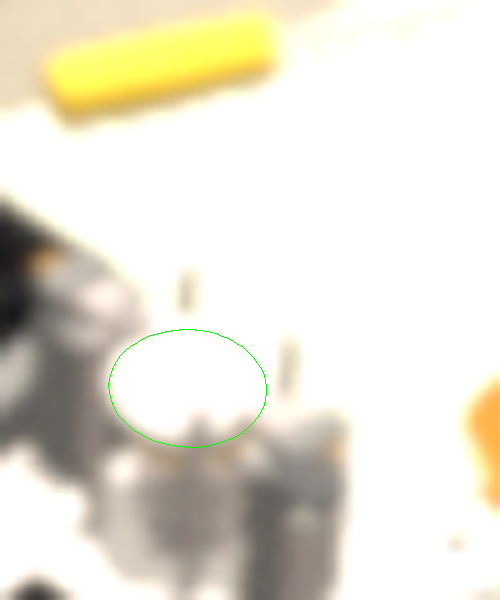

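View pics/o3t.png

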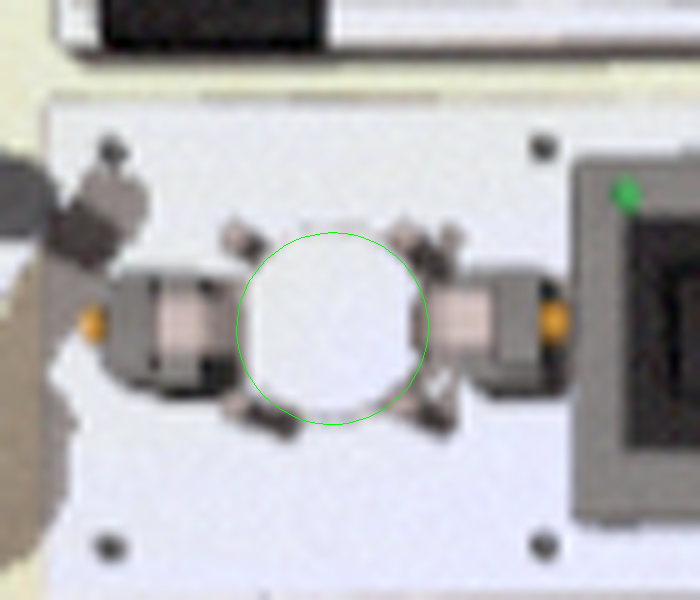

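```bash
cat >> h.py <<'E'
def magz(d): 
    C=cloud("top",d); u,v=proj("top",[(598.5,143.3,85)])[0].round().astype(int); a=C[v-4:v+5,u-4:u+5,2]; return np.median(a),a.mean(),a.std()
E
python3 - <<'E'
from h import *
_,d=get_image("top"); print(magz(d), magz(np.load("top1.npz")["d"]))
plan([(467.5,-354,100,0,.5),(467.5,-354,26,0,.5,3),(467.5,-354,13,0,.5,2)],step=45)
E
```

```text
(np.float64(85.34565574598537), np.float64(85.42731560714999), np.float64(1.769811717818773)) (np.float64(83.69028036899408), np.float64(83.76376920029777), np.float64(0.9669962730576688))
[[0.5,0.014,-0.007,0.037,0,0,0],[0.5,0.014,-0.008,0.037,0,0,0],[0.5,0.015,-0.007,0.037,0,0,0],[0.5,0.014,-0.007,0.037,0,0,0],[0.5,0.014,-0.007,0.036,0,0,0],[0.5,0.014,-0.008,0.037,0,0,0],[0.5,0.014,-0.007,0.037,0,0,0],[0.5,0.025,0,0,0,0,0],[0.5,0.025,0,0,0,0,0],[0.5,0.024,0,0,0,0,0],[0.5,0.007,0,0,0,0,0],[0.5,0.006,0,0,0,0,0]]
end [ 467.5 -353.8   13.4] 0.001 12
```

>>> apply_moves([
  [[0.5,0.014,-0.007,0.037,0,0,0],[0.5,0.014,-0.008,0.037,0,0,0],[0.5,0.015,-0.007,0.037,0,0,0],[0.5,0.014,-0.007,0.037,0,0,0],[0.5,0.014,-0.007,0.036,0,0,0],[0.5,0.014,-0.008,0.037,0,0,0],[0.5,0.014,-0.007,0.037,0,0,0],[0.5,0.025,0,0,0,0,0],[0.5,0.025,0,0,0,0,0],[0.5,0,0,0,0,0,0],[0.5,0,0,0,0,0,0],[0.5,0,0,0,0,0,0]],
])

```text
clock: 19.45
tool_pos: [467.9, -355.0, 52.1]
orientation: [1.208, 1.207, -1.208]
force: [0.3, -0.3, 0.4]
gripper_width: 0.75
```

>>> apply_moves([
  [[0.5,0.015,0,-0.001,0,0,0],[0.5,0.015,0,0,0,0,0],[0.5,0.01,0,0,0,0,0],[0.5,0,0,0,0,0,0],[0.5,0,0,0,0,0,0],[0.5,0,0,0,0,0,0]],
])

```text
clock: 20.05
tool_pos: [466.2, -353.5, 9.7]
orientation: [1.21, 1.21, -1.21]
force: [-0.3, 0.6, -0.3]
gripper_width: 0.748
```

>>> apply_moves([
  [[0.5,-0.002,0.001,0,0,0,0],[0.5,0,0,0,0,0,0],[-0.3,0,0,0,0,0,0],[-0.3,0,0,0,0,0,0],[-0.3,0,0,0,0,0,0],[-0.3,0,0,0,0,0,0],[-0.3,0,0,0,0,0,0]],
])

```text
clock: 20.75
tool_pos: [468.0, -354.3, 13.2]
orientation: [1.21, 1.207, -1.21]
force: [1.2, -0.3, 5.1]
gripper_width: 0.556
```

>>> apply_moves([
  [[-0.3,-0.01,0,0,0,0,0],[-0.3,-0.04,0,0,0,0,0],[-0.3,-0.05,0,0,0,0,0],[-0.3,-0.05,0,0,0,0,0],[-0.3,0,0.01,-0.04,0,0,0],[-0.3,0,0.01,-0.04,0,0,0],[-0.3,0,0.01,-0.04,0,0,0],[-0.3,0,0.01,-0.04,0,0,0],[-0.3,0,0.01,-0.04,0,0,0],[-0.3,0,0.01,-0.04,0,0,0],[-0.3,0,0.01,-0.04,0,0,0],[-0.3,0,0,0,0,0,0]],
])

```text
clock: 21.95
tool_pos: [537.8, -68.9, 161.8]
orientation: [1.207, 1.215, -1.205]
force: [0.5, -0.7, 0.0]
gripper_width: 0.553
```

Run:
```python
from h import *
st()
plan([(598.5,143.3,160,-.003,-.3)],step=40)
```

```text
t21.9 pos [537.8 -68.9 161.8] yaw 0.006 F [ 0.5 -0.7  0. ] g 0.553 q [-0.25  0.09 -0.02  1.47  0.    1.31]
[[-0.3,0,0.01,-0.035,0,0,0],[-0.3,0.001,0.011,-0.036,0,0,0],[-0.3,0,0.01,-0.035,0,0,0],[-0.3,0,0.01,-0.035,0.01,0,0],[-0.3,0.001,0.01,-0.036,0,0,0],[-0.3,0,0.01,-0.035,0,0,0]]
end [598.3 143.2 159.8] -0.004 6
```

>>> apply_moves([
  [[-0.3,0,0.01,-0.035,0,0,0],[-0.3,0.001,0.011,-0.036,0,0,0],[-0.3,0,0.01,-0.035,0,0,0],[-0.3,0,0.01,-0.035,0.005,0,0],[-0.3,0.001,0.01,-0.036,0,0,0],[-0.3,0,0.01,-0.035,0,0,0],[-0.3,0,0,0,0,0,0],[-0.3,0,0,0,0,0,0],[-0.3,0.015,0,0,0,0,0],[-0.3,0.012,0,0,0,0,0],[-0.3,0.012,0,0,0,0,0],[-0.3,0,0,0,0,0,0]],
])

```text
clock: 23.15
tool_pos: [597.3, 136.8, 117.8]
orientation: [1.211, 1.209, -1.219]
force: [0.2, 0.6, -1.4]
gripper_width: 0.556
```

>>> apply_moves([
  [[-0.3,0,0,0,0,0,0],[-0.3,0,0,0,0,0,0],[-0.3,0,0,0,0,0,0]],
])

```text
clock: 23.45
tool_pos: [599.9, 138.0, 122.1]
orientation: [1.214, 1.205, -1.213]
force: [0.7, 0.0, -0.7]
gripper_width: 0.552
```

```bash
cat >> h.py <<'E'
def chk(name,off=-5):
    p,_=get_image("top"); s,_=get_image("scene"); st(); q,_,_=pose()
    c=[(q+[0,0,off+5],25,(0,255,0)),(q+[0,0,off-5],25,(0,0,255)),((598.5,143.3,85),25,(255,0,0))]
    overlay("scene",s,c,315,195,365,250,9,"a.png",1.6); overlay("top",p,c,245,155,300,210,9,"b.png",2.3)
    a=cv2.imread("pics/a.png");b=cv2.imread("pics/b.png"); h=min(len(a),len(b)); o=np.hstack([a[:h],b[:h]]); cv2.imwrite("pics/"+name,cv2.resize(o,None,fx=min(1,800/o.shape[1]),fy=min(1,800/o.shape[1])))
E
python3 -c "
from h import *
chk('b2.png')"
```

```text
t23.6 pos [599.8 138.1 122.1] yaw -0.006 F [0.2 0.4 0.3] g 0.551 q [ 0.12  0.29  0.13  1.41 -0.    1.69]
```

View pics/b2.png

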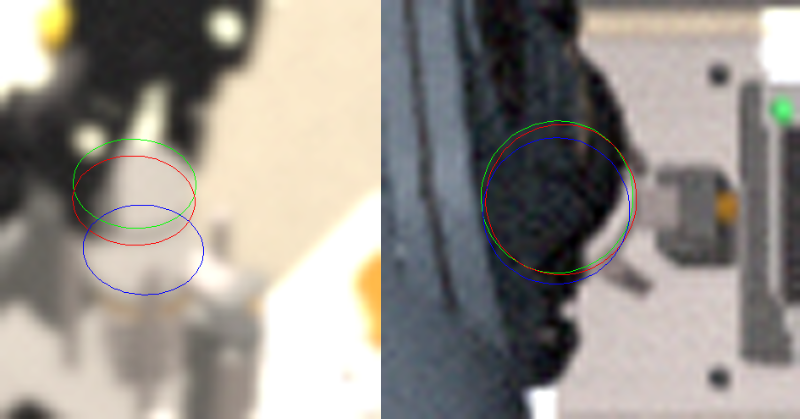

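>>> apply_moves([
  [[-0.3,0,-0.001,-0.005,0,0,0],[-0.3,0,0,0,0,0,0],[-0.3,0,0,0,0,0,0],[-0.3,0,0,0,0,0,0]],
])

```text
clock: 23.95
tool_pos: [598.4, 143.1, 121.3]
orientation: [1.213, 1.206, -1.214]
force: [-0.5, 0.8, -0.1]
gripper_width: 0.552
```

>>> apply_moves([
  [[-0.3,0.004,0,0,0,0,0],[-0.3,0.004,0,0,0,0,0],[-0.3,0.004,0,0,0,0,0],[-0.3,0.003,0,0,0,0,0],[-0.3,0,0,0,0,0,0],[-0.3,0,0,0,0,0,0],[-0.3,0,0,0,0,0,0]],
])

```text
clock: 24.65
tool_pos: [597.9, 143.1, 105.9]
orientation: [1.213, 1.208, -1.214]
force: [-1.5, 1.3, -1.5]
gripper_width: 0.551
```

>>> apply_moves([
  [[-0.3,0.004,0,0,0,0,0],[-0.3,0.003,0,0,0,0,0],[-0.3,0.003,0,0,0,0,0],[-0.3,0.003,0,0,0,0,0],[-0.3,0.003,0,0,0,0,0],[-0.3,0.003,0,0,0,0,0],[-0.3,0.003,0,0,0,0,0],[-0.3,0.003,0,0,0,0,0],[-0.3,0.002,0,0,0,0,0],[-0.3,0,0,0,0,0,0],[-0.3,0,0,0,0,0,0],[-0.3,0,0,0,0,0,0]],
])

```text
clock: 25.85
tool_pos: [598.9, 143.9, 81.2]
orientation: [1.215, 1.206, -1.211]
force: [-3.1, 2.5, 5.5]
gripper_width: 0.552
```

>>> apply_moves([
  [[-0.3,0.003,0,0,0,0,0],[-0.3,0,0,0,0,0,0],[-0.3,0,0,0,0,0,0],[0.4,0,0,0,0,0,0],[0.4,0,0,0,0,0,0],[0.4,0,0,0,0,0,0],[0.4,-0.01,0,0,0,0,0],[0.4,-0.04,0,0,0,0,0],[0.4,-0.04,0,0,0,0,0],[0.4,-0.03,0,0,0,0,0],[0.4,0,0,0.04,0,0,0],[0.4,0,-0.01,0.04,0,0,0]],
])

```text
clock: 27.05
tool_pos: [590.0, 62.7, 199.1]
orientation: [1.214, 1.203, -1.208]
force: [0.3, 0.2, 0.9]
gripper_width: 0.701
```

>>> apply_moves([
  [[0.4,0,-0.02,0.04,0,0,0],[0.4,0,-0.04,0.03,0,0,0],[0.4,0,-0.04,0.03,0,0,0],[0.4,0,-0.04,0.03,0,0,0],[0.4,0,-0.02,0,0,0,0],[0.4,0,0,0,0,0,0],[0.4,0,0,0,0,0,0]],
])

```text
clock: 27.75
tool_pos: [427.8, -66.3, 197.2]
orientation: [1.215, 1.204, -1.212]
force: [0.4, -1.0, -0.3]
gripper_width: 0.7
```

```bash
cat >> h.py <<'E'
def after(name):
    p,d=get_image("top"); s,_=get_image("scene"); st()
    print("magz",magz(d)); [print(b) for b in blanks(p)]
    c=[((598.5,143.3,85),25,(0,255,0))]
    overlay("scene",s,c,315,195,365,250,7,"a.png",1.2); overlay("top",p,c,245,155,300,210,7,"b.png",1.4)
    a=cv2.imread("pics/a.png");b=cv2.imread("pics/b.png"); o=np.hstack([a,b]); cv2.imwrite("pics/"+name,o)
    crop(cv2.convertScaleAbs(p,alpha=1.6),355,140,515,280,4,"mat_"+name)
E
python3 -c "
from h import *
after('af2.png')"
```

```text
t27.9 pos [428.3 -65.9 196.7] yaw -0.005 F [0.5 0.2 0.4] g 0.698 q [-0.31 -0.2  -0.22  1.54  0.    1.27]
magz (np.float64(85.11585570155125), np.float64(111.19737778459545), np.float64(163.42795017285493))
(array([ 594.1, -345.5,   13. ]), np.int32(4176), array([73, 73], dtype=int32))
```

View pics/af2.png

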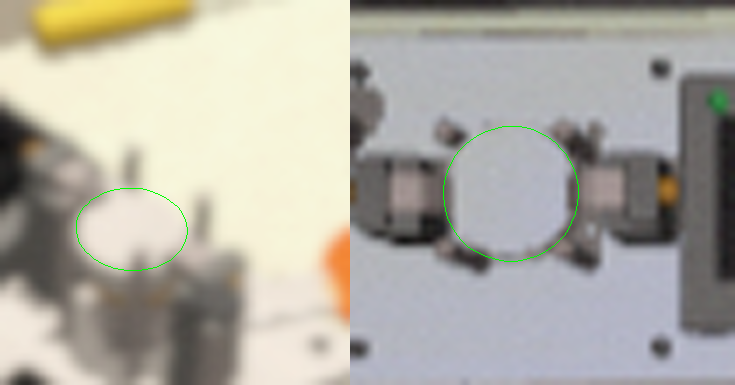

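View pics/mat_af2.png

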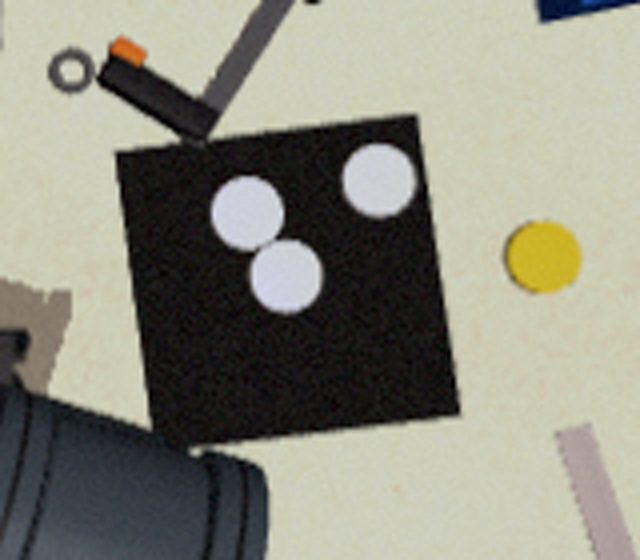

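```bash
cat >> h.py <<'E'
def blanks2(p):
    g=cv2.resize(p,None,fx=4,fy=4,interpolation=cv2.INTER_CUBIC); x0,y0,x1,y1=375,150,500,270
    h=cv2.cvtColor(g,cv2.COLOR_BGR2HSV); m=((h[...,1]<70)&(h[...,2]>75)).astype(np.uint8)[y0*4:y1*4,x0*4:x1*4]
    k=cv2.getStructuringElement(cv2.MORPH_ELLIPSE,(57,57)); e=cv2.erode(m,k)
    n,l,s,ce=cv2.connectedComponentsWithStats(e)
    for i in range(1,n):
        if s[i][2]<40 and s[i][3]<40:
            uv=(ce[i]+[x0*4,y0*4]+.5)/4-.5; print("blank",at_z("top",[uv],13)[0].round(1),s[i][2:].tolist(),uv.round(1))
E
python3 -c "
from h import *
p,_=get_image('top'); blanks2(p)"
```

```text
blank [ 687. -217.   13.] [31, 21, 384] [401.4 151.4]
blank [ 594.2 -345.4   13. ] [16, 17, 198] [449.3 184.6]
blank [ 572.4 -255.9   13. ] [16, 17, 196] [416.4 192.8]
blank [ 529.2 -281.    13. ] [15, 17, 197] [426.  208.5]
```

Run:
```python
from h import *
st();plan([(529.2,-281,52,-1.045,.5)],step=40)
```

```text
t27.9 pos [428.2 -65.7 196.5] yaw -0.005 F [0.2 0.1 0.1] g 0.697 q [-0.31 -0.2  -0.22  1.54  0.    1.27]
[[0.5,0.016,0.011,0.024,0.12,0,0],[0.5,0.016,0.014,0.022,0.11,0,0],[0.5,0.016,0.017,0.021,0.12,0,0],[0.5,0.016,0.019,0.018,0.11,0,0],[0.5,0.016,0.021,0.017,0.12,0,0],[0.5,0.016,0.022,0.013,0.11,0,0],[0.5,0.016,0.024,0.012,0.12,0,0],[0.5,0.016,0.025,0.008,0.11,0,0],[0.5,0.017,0.026,0.005,0.12,0,0]]
end [ 529.5 -280.9   51.5] -1.045 9
```

>>> apply_moves([
  [[0.5,0.016,0.011,0.024,0.12,0,0],[0.5,0.016,0.014,0.022,0.11,0,0],[0.5,0.016,0.017,0.021,0.12,0,0],[0.5,0.016,0.019,0.018,0.11,0,0],[0.5,0.016,0.021,0.017,0.12,0,0],[0.5,0.016,0.022,0.013,0.11,0,0],[0.5,0.016,0.024,0.012,0.12,0,0],[0.5,0.016,0.025,0.008,0.11,0,0],[0.5,0.017,0.026,0.005,0.12,0,0],[0.5,0,0,0,0,0,0],[0.5,0,0,0,0,0,0],[0.5,0,0,0,0,0,0]],
])

```text
clock: 29.1
tool_pos: [528.7, -280.4, 51.6]
orientation: [1.925, 0.52, -1.925]
force: [-0.7, 0.5, -0.2]
gripper_width: 0.75
```

Run:
```python
from h import *
st();plan([(529.2,-281,12,-1.045,.5)],step=15)
```

```text
t29.1 pos [ 528.7 -280.4   51.6] yaw -1.044 F [-0.7  0.5 -0.2] g 0.750 q [-0.6   0.28 -0.02  1.27  0.    2.01]
[[0.5,0.013,0,0,0,0,0],[0.5,0.013,0,0,0,0,0],[0.5,0.014,0.001,0,0,0,0]]
end [ 529.2 -281.3   11.6] -1.044 3
```

>>> apply_moves([
  [[0.5,0.013,0,0,0,0,0],[0.5,0.013,0.001,0,0,0,0],[0.5,0.013,0,0,0,0,0],[0.5,0,0,0,0,0,0],[0.5,0,0,0,0,0,0],[0.5,0,0,0,0,0,0]],
])

```text
clock: 29.7
tool_pos: [528.9, -282.2, 12.6]
orientation: [1.926, 0.517, -1.926]
force: [-0.9, -1.0, 0.7]
gripper_width: 0.748
```

>>> apply_moves([
  [[0.5,0.001,0,-0.001,0,0,0],[0.5,0,0,0,0,0,0],[-0.3,0,0,0,0,0,0],[-0.3,0,0,0,0,0,0],[-0.3,0,0,0,0,0,0],[-0.3,0,0,0,0,0,0],[-0.3,0,0,0,0,0,0]],
])

```text
clock: 30.4
tool_pos: [530.2, -282.0, 12.3]
orientation: [1.927, 0.516, -1.925]
force: [-0.5, -0.8, 5.5]
gripper_width: 0.552
```

>>> apply_moves([
  [[-0.3,-0.01,0,0,0,0,0],[-0.3,-0.04,0,0,0,0,0],[-0.3,-0.05,0,0,0,0,0],[-0.3,-0.05,0,0,0,0,0],[-0.3,0,0,0,0,0,0]],
])

```text
clock: 30.9
tool_pos: [533.4, -284.1, 171.0]
orientation: [1.932, 0.504, -1.911]
force: [1.1, 0.2, 0.7]
gripper_width: 0.552
```

Run:
```python
from h import *
st();plan([(575,50,165,-.3,-.3),(598.5,143.3,162,-.003,-.3)],step=38)
```

```text
t30.9 pos [ 533.4 -284.1  171. ] yaw -1.046 F [1.1 0.2 0.7] g 0.552 q [-0.6   0.23  0.16  1.48  0.    2.02]
[[-0.3,0.001,-0.03,-0.023,-0.08,0,0],[-0.3,0,-0.028,-0.024,-0.09,0,0],[-0.3,0.001,-0.025,-0.028,-0.08,0,0],[-0.3,0.001,-0.024,-0.029,-0.08,0,0],[-0.3,0,-0.02,-0.031,-0.08,0,0],[-0.3,0.001,-0.019,-0.033,-0.09,0,0],[-0.3,0.001,-0.015,-0.034,-0.08,0,0],[-0.3,0,-0.013,-0.035,-0.08,0,0],[-0.3,0.001,-0.009,-0.036,-0.09,0,0],[-0.3,0.001,-0.002,-0.032,-0.1,0,0],[-0.3,0.001,0.002,-0.032,-0.1,0,0],[-0.3,0.001,0.005,-0.032,-0.09,0,0]]
end [599.  143.2 162. ] -0.006 12
```

>>> apply_moves([
  [[-0.3,0.001,-0.03,-0.023,-0.08,0,0],[-0.3,0,-0.028,-0.024,-0.09,0,0],[-0.3,0.001,-0.025,-0.028,-0.08,0,0],[-0.3,0.001,-0.024,-0.029,-0.08,0,0],[-0.3,0,-0.02,-0.031,-0.08,0,0],[-0.3,0.001,-0.019,-0.033,-0.09,0,0],[-0.3,0.001,-0.015,-0.034,-0.08,0,0],[-0.3,0,-0.013,-0.035,-0.08,0,0],[-0.3,0.001,-0.009,-0.036,-0.09,0,0],[-0.3,0.001,-0.002,-0.032,-0.1,0,0],[-0.3,0.001,0.002,-0.032,-0.1,0,0],[-0.3,0.001,0.005,-0.032,-0.09,0,0]],
])

```text
clock: 32.1
tool_pos: [594.6, 147.1, 151.3]
orientation: [1.21, 1.209, -1.212]
force: [-0.2, 0.0, -1.4]
gripper_width: 0.555
```

>>> apply_moves([
  [[-0.3,0,0,0,0,0,0],[-0.3,0,0,0,0,0,0],[-0.3,0,0,0,0,0,0],[-0.3,0.015,0,0,0,0,0],[-0.3,0.015,0,0,0,0,0],[-0.3,0.012,0,0,0,0,0],[-0.3,0,0,0,0,0,0],[-0.3,0,0,0,0,0,0],[-0.3,0,0,0,0,0,0]],
])

```text
clock: 33.0
tool_pos: [594.9, 145.0, 110.2]
orientation: [1.213, 1.206, -1.215]
force: [2.0, -2.0, -0.3]
gripper_width: 0.551
```

```bash
python3 -c "
from h import *
chk('b3.png')"
```

```text
t33.1 pos [595.  145.2 110.8] yaw -0.006 F [ 0.7 -2.8 -1.6] g 0.553 q [ 0.13  0.28  0.1   1.39 -0.    1.71]
```

View pics/b3.png

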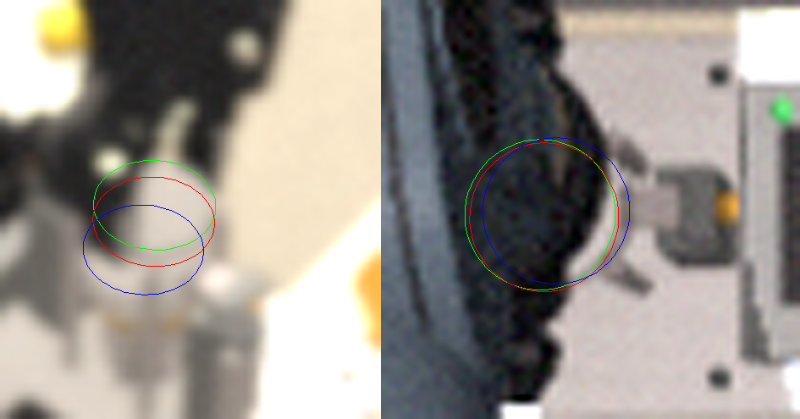

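>>> apply_moves([
  [[-0.3,-0.006,0,0,0,0,0],[-0.3,-0.006,0,0,0,0,0],[-0.3,0,0.0035,0.002,0,0,0],[-0.3,0,0,0,0,0,0],[-0.3,0,0,0,0,0,0],[-0.3,0,0,0,0,0,0]],
])

```text
clock: 33.7
tool_pos: [598.3, 143.9, 122.0]
orientation: [1.213, 1.207, -1.214]
force: [0.6, -0.4, -0.2]
gripper_width: 0.554
```

```bash
python3 -c "
from h import *
chk('b3b.png')"
```

```text
t33.8 pos [598.3 143.8 122. ] yaw -0.006 F [-0.5 -0.  -0.4] g 0.555 q [0.13 0.29 0.13 1.41 0.   1.7 ]
```

View pics/b3b.png

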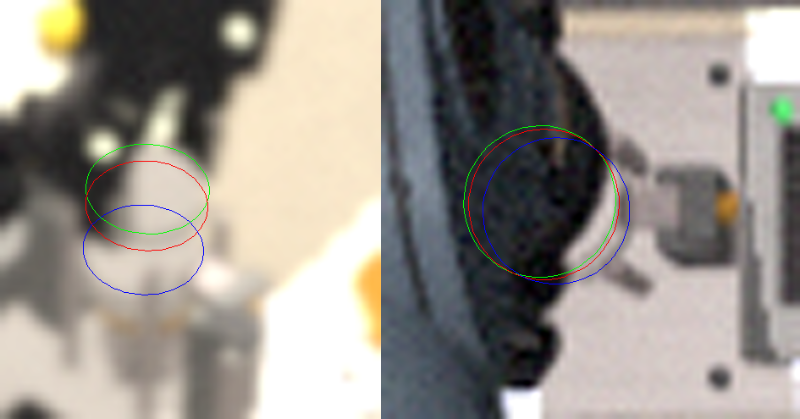

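>>> apply_moves([
  [[-0.3,0.004,0,0.0005,0,0,0],[-0.3,0.004,0,0,0,0,0],[-0.3,0.004,0,0,0,0,0],[-0.3,0.004,0,0,0,0,0],[-0.3,0,0,0,0,0,0],[-0.3,0,0,0,0,0,0],[-0.3,0,0,0,0,0,0]],
])

```text
clock: 34.5
tool_pos: [597.7, 143.5, 105.6]
orientation: [1.213, 1.208, -1.215]
force: [-2.3, 2.3, -1.6]
gripper_width: 0.558
```

>>> apply_moves([
  [[-0.3,0.004,0,0,0,0,0],[-0.3,0.003,0,0,0,0,0],[-0.3,0.003,0,0,0,0,0],[-0.3,0.003,0,0,0,0,0],[-0.3,0.003,0,0,0,0,0],[-0.3,0.003,0,0,0,0,0],[-0.3,0.003,0,0,0,0,0],[-0.3,0.003,0,0,0,0,0],[-0.3,0.003,0,0,0,0,0],[-0.3,0,0,0,0,0,0],[-0.3,0,0,0,0,0,0],[-0.3,0,0,0,0,0,0]],
])

```text
clock: 35.7
tool_pos: [599.0, 144.5, 80.6]
orientation: [1.216, 1.207, -1.21]
force: [-4.9, 4.0, 6.1]
gripper_width: 0.551
```

>>> apply_moves([
  [[-0.3,0.003,0,0,0,0,0],[-0.3,0,0,0,0,0,0],[-0.3,0,0,0,0,0,0]],
])

```text
clock: 36.0
tool_pos: [599.0, 144.5, 77.6]
orientation: [1.216, 1.207, -1.21]
force: [-5.5, 4.3, 5.8]
gripper_width: 0.559
```

>>> apply_moves([
  [[0.4,0,0,0,0,0,0],[0.4,0,0,0,0,0,0],[0.4,0,0,0,0,0,0],[0.4,-0.01,0,0,0,0,0],[0.4,-0.04,0,0,0,0,0],[0.4,-0.04,0,0,0,0,0],[0.4,-0.03,0,0,0,0,0],[0.4,0,0,0.04,0,0,0],[0.4,0,-0.01,0.04,0,0,0],[0.4,0,-0.02,0.04,0,0,0],[0.4,0,-0.04,0.03,0,0,0],[0.4,0,-0.04,0.03,0,0,0]],
])

```text
clock: 37.2
tool_pos: [486.7, -37.9, 195.9]
orientation: [1.214, 1.204, -1.214]
force: [0.3, -0.0, 1.1]
gripper_width: 0.7
```

>>> apply_moves([
  [[0.4,0,-0.04,0.03,0,0,0],[0.4,0,-0.02,0,0,0,0],[0.4,0,0,0,0,0,0],[0.4,0,0,0,0,0,0]],
])

```text
clock: 37.6
tool_pos: [428.0, -66.1, 196.2]
orientation: [1.215, 1.203, -1.213]
force: [0.7, 0.5, -0.2]
gripper_width: 0.705
```

```bash
python3 -c "
from h import *
after('af3.png');p,_=get_image('top'); blanks2(p);st()"
```

```text
t37.7 pos [428.5 -65.7 195.8] yaw -0.005 F [ 0.2 -0.9  0.4] g 0.698 q [-0.31 -0.2  -0.23  1.54  0.    1.27]
magz (np.float64(85.67206853202015), np.float64(85.9273407340735), np.float64(1.860312900524125))
(array([ 594.1, -345.4,   13. ]), np.int32(4184), array([73, 73], dtype=int32))
(array([ 572.4, -255.9,   13. ]), np.int32(4157), array([73, 74], dtype=int32))
blank [ 687. -217.   13.] [31, 21, 388] [401.3 151.4]
blank [ 594.2 -345.4   13. ] [16, 17, 200] [449.3 184.6]
blank [ 572.4 -255.9   13. ] [16, 17, 196] [416.4 192.8]
t37.8 pos [428.4 -65.5 195.6] yaw -0.005 F [0.  0.4 0.5] g 0.702 q [-0.31 -0.2  -0.23  1.54  0.    1.27]
```

View pics/af3.png

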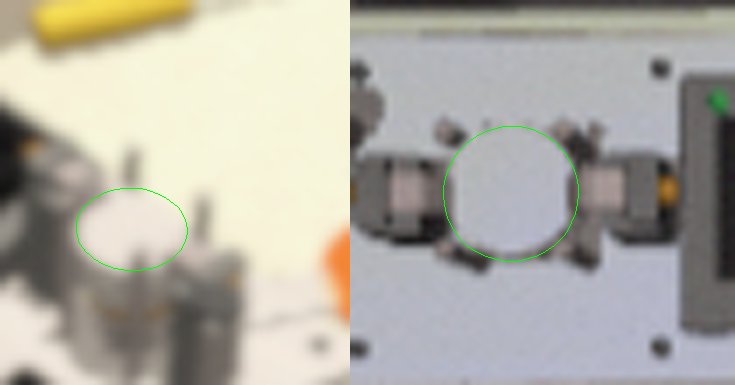

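Run:
```python
from h import *
plan([(572.4,-256,52,0,.4)],step=40)
```

```text
[[0.4,0.021,0.021,0.027,0,0,0],[0.4,0.02,0.02,0.027,0,0,0],[0.4,0.021,0.021,0.027,0,0,0],[0.4,0.02,0.021,0.027,0,0,0],[0.4,0.021,0.02,0.028,0,0,0],[0.4,0.02,0.021,0.027,0,0,0],[0.4,0.021,0.021,0.027,0,0,0]]
end [ 572.5 -256.2   51.6] -0.005 7
```

>>> apply_moves([
  [[0.4,0.021,0.021,0.027,0,0,0],[0.4,0.02,0.02,0.027,0,0,0],[0.4,0.021,0.021,0.027,0,0,0],[0.4,0.02,0.021,0.027,0,0,0],[0.4,0.021,0.02,0.028,0,0,0],[0.4,0.02,0.021,0.027,0,0,0],[0.4,0.021,0.021,0.027,0,0,0],[0.4,0,0,0,0,0,0],[0.4,0,0,0,0,0,0],[0.4,0,0,0,0,0,0],[0.4,0,0,0,0,0,0]],
])

```text
clock: 38.85
tool_pos: [572.0, -256.0, 53.1]
orientation: [1.213, 1.204, -1.212]
force: [-0.4, -0.2, 0.5]
gripper_width: 0.699
```

>>> apply_moves([
  [[0.4,0.014,0,0,0,0,0],[0.4,0.014,0,0,0,0,0],[0.4,0.013,0,0,0,0,0],[0.4,0,0,0,0,0,0],[0.4,0,0,0,0,0,0],[0.4,0,0,0,0,0,0],[0.4,0,0,0,0,0,0]],
])

```text
clock: 39.55
tool_pos: [570.7, -256.3, 9.6]
orientation: [1.214, 1.208, -1.214]
force: [-0.3, -0.8, -0.5]
gripper_width: 0.698
```

>>> apply_moves([
  [[0.4,-0.002,0.001,0,0,0,0],[0.4,0,0,0,0,0,0],[-0.3,0,0,0,0,0,0],[-0.3,0,0,0,0,0,0],[-0.3,0,0,0,0,0,0],[-0.3,0,0,0,0,0,0],[-0.3,0,0,0,0,0,0]],
])

```text
clock: 40.25
tool_pos: [572.8, -256.9, 13.2]
orientation: [1.214, 1.205, -1.213]
force: [1.0, 0.4, 4.9]
gripper_width: 0.553
```

>>> apply_moves([
  [[-0.3,-0.01,0,0,0,0,0],[-0.3,-0.04,0,0,0,0,0],[-0.3,-0.05,0,0,0,0,0],[-0.3,-0.05,0,0,0,0,0],[-0.3,0,0.003,-0.038,0,0,0],[-0.3,0,0.003,-0.038,0,0,0],[-0.3,0,0.003,-0.038,0,0,0],[-0.3,0,0.003,-0.038,0,0,0],[-0.3,0,0.003,-0.038,0,0,0],[-0.3,0,0.003,-0.038,0,0,0],[-0.3,0,0.003,-0.038,0,0,0],[-0.3,0,0.003,-0.038,0,0,0]],
])

```text
clock: 41.45
tool_pos: [597.2, 48.8, 161.7]
orientation: [1.213, 1.208, -1.215]
force: [0.6, 0.0, -1.1]
gripper_width: 0.553
```

>>> apply_moves([
  [[-0.3,0,0.001,-0.035,0,0,0],[-0.3,0,0,-0.035,0,0,0],[-0.3,0,0,-0.025,0,0,0],[-0.3,0,0,0,0,0,0],[-0.3,0,0,0,0,0,0],[-0.3,0,0,0,0,0,0],[-0.3,0,0,0,0,0,0]],
])

```text
clock: 42.15
tool_pos: [599.5, 141.0, 162.1]
orientation: [1.214, 1.206, -1.215]
force: [-0.0, -0.4, 0.0]
gripper_width: 0.552
```

Run:
```python
from h import *
st();plan([(598.5,142.3,123,-.003,-.3)],step=14)
```

```text
t42.1 pos [599.5 141.  162.1] yaw -0.008 F [-0.  -0.4  0. ] g 0.552 q [ 0.12  0.28  0.2   1.49 -0.    1.7 ]
[[-0.3,0.013,0,0,0,0,0],[-0.3,0.013,-0.001,-0.001,0,0,0],[-0.3,0.013,0,0,0,0,0]]
end [598.5 142.  123.1] -0.008 3
```

>>> apply_moves([
  [[-0.3,0.013,0,0,0,0,0],[-0.3,0.013,-0.001,-0.001,0,0,0],[-0.3,0.013,0,0,0,0,0],[-0.3,0,0,0,0,0,0],[-0.3,0,0,0,0,0,0],[-0.3,0,0,0,0,0,0],[-0.3,0,0,0,0,0,0]],
])

```text
clock: 42.85
tool_pos: [599.1, 143.4, 124.2]
orientation: [1.214, 1.205, -1.212]
force: [-0.3, -0.1, -0.3]
gripper_width: 0.556
```

```bash
python3 -c "
from h import *
chk('b4.png')"
```

```text
t43.0 pos [599.1 143.3 124.2] yaw -0.006 F [-0.1  0.8 -1.3] g 0.551 q [ 0.13  0.29  0.14  1.42 -0.    1.7 ]
```

View pics/b4.png

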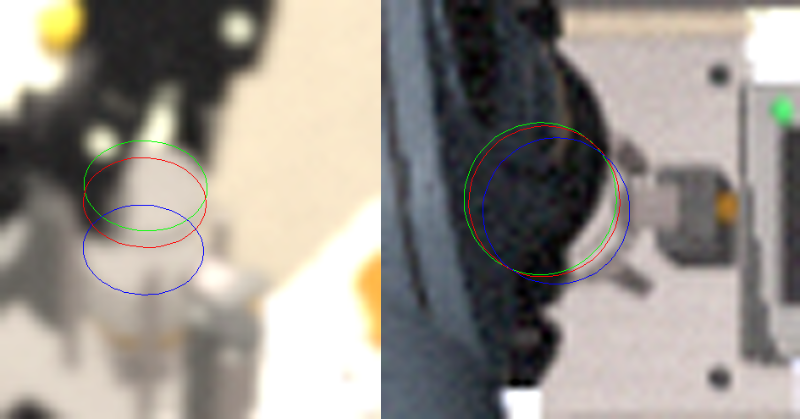

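Flat in the grip; shift y −1 and go down between the rods.

>>> apply_moves([
  [[-0.3,0.004,-0.0005,0.001,0,0,0],[-0.3,0.005,0,0,0,0,0],[-0.3,0.005,0,0,0,0,0],[-0.3,0.004,0,0,0,0,0],[-0.3,0,0,0,0,0,0],[-0.3,0,0,0,0,0,0],[-0.3,0,0,0,0,0,0]],
])

```text
clock: 43.65
tool_pos: [598.0, 142.3, 105.4]
orientation: [1.214, 1.207, -1.214]
force: [0.1, 1.1, -0.9]
gripper_width: 0.55
```

>>> apply_moves([
  [[-0.3,0.004,0,0,0,0,0],[-0.3,0.003,0,0,0,0,0],[-0.3,0.003,0,0,0,0,0],[-0.3,0.003,0,0,0,0,0],[-0.3,0.003,0,0,0,0,0],[-0.3,0.003,0,0,0,0,0],[-0.3,0.003,0,0,0,0,0],[-0.3,0.003,0,0,0,0,0],[-0.3,0.003,0,0,0,0,0],[-0.3,0.002,0,0,0,0,0],[-0.3,0,0,0,0,0,0],[-0.3,0,0,0,0,0,0]],
])

```text
clock: 44.85
tool_pos: [598.8, 142.8, 76.9]
orientation: [1.215, 1.206, -1.211]
force: [-1.1, 1.7, 5.9]
gripper_width: 0.551
```

>>> apply_moves([
  [[0.4,0,0,0,0,0,0],[0.4,0,0,0,0,0,0],[0.4,0,0,0,0,0,0],[0.4,-0.01,0,0,0,0,0],[0.4,-0.04,0,0,0,0,0],[0.4,-0.04,0,0,0,0,0],[0.4,-0.03,0,0,0,0,0],[0.4,0,0,0.04,0,0,0],[0.4,0,-0.01,0.04,0,0,0],[0.4,0,-0.02,0.04,0,0,0],[0.4,0,-0.04,0.03,0,0,0],[0.4,0,-0.04,0.03,0,0,0]],
])

```text
clock: 46.05
tool_pos: [486.0, -38.6, 195.7]
orientation: [1.214, 1.205, -1.214]
force: [-0.2, -0.6, 0.4]
gripper_width: 0.699
```

>>> apply_moves([
  [[0.4,0,-0.04,0.03,0,0,0],[0.4,0,-0.02,0,0,0,0],[0.4,0,0,0,0,0,0],[0.4,0,0,0,0,0,0]],
])

```text
clock: 46.45
tool_pos: [427.4, -67.0, 196.1]
orientation: [1.215, 1.204, -1.212]
force: [-0.3, -0.6, -0.2]
gripper_width: 0.695
```

```bash
python3 -c "
from h import *
after('af4.png');plan([(594.2,-345.4,52,0,.4)],step=40)"
```

```text
t46.5 pos [427.9 -66.6 195.7] yaw -0.005 F [-0.5 -0.4 -0.9] g 0.701 q [-0.31 -0.2  -0.23  1.54  0.    1.27]
magz (np.float64(85.67616140872906), np.float64(98.66584835528833), np.float64(116.24326795325011))
(array([ 594.1, -345.5,   13. ]), np.int32(4186), array([73, 73], dtype=int32))
[[0.4,0.016,0.019,0.031,0,0,0],[0.4,0.016,0.018,0.031,0,0,0],[0.4,0.016,0.019,0.031,0,0,0],[0.4,0.016,0.019,0.031,0,0,0],[0.4,0.016,0.018,0.03,0,0,0],[0.4,0.016,0.019,0.031,0,0,0],[0.4,0.016,0.018,0.031,0,0,0],[0.4,0.016,0.019,0.031,0,0,0],[0.4,0.016,0.019,0.031,-0.01,0,0]]
end [ 594.5 -345.4   51.7] 0.005 9
```

View pics/af4.png

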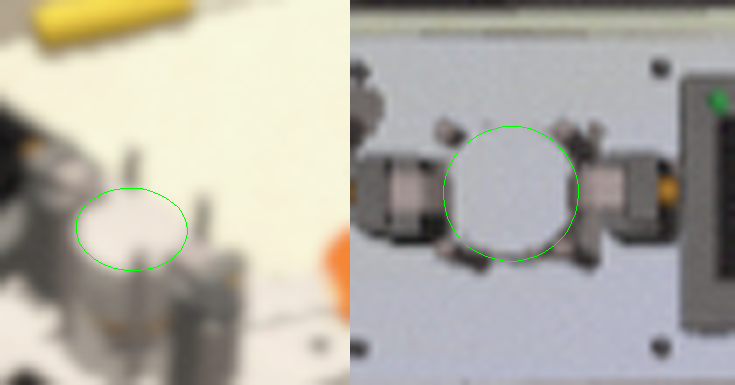

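>>> apply_moves([
  [[0.4,0.016,0.019,0.031,0,0,0],[0.4,0.016,0.018,0.031,0,0,0],[0.4,0.016,0.019,0.031,0,0,0],[0.4,0.016,0.019,0.031,0,0,0],[0.4,0.016,0.018,0.03,0,0,0],[0.4,0.016,0.019,0.031,0,0,0],[0.4,0.016,0.018,0.031,0,0,0],[0.4,0.016,0.019,0.031,0,0,0],[0.4,0.016,0.019,0.031,0,0,0],[0.4,0,0,0,0,0,0],[0.4,0,0,0,0,0,0],[0.4,0,0,0,0,0,0]],
])

```text
clock: 47.75
tool_pos: [593.9, -344.8, 51.7]
orientation: [1.213, 1.207, -1.212]
force: [-0.2, 0.9, 0.5]
gripper_width: 0.701
```

>>> apply_moves([
  [[0.4,0,0,0,0,0,0]],
])

```text
clock: 47.85
tool_pos: [594.0, -344.9, 53.2]
orientation: [1.213, 1.205, -1.212]
force: [0.4, 0.2, 0.7]
gripper_width: 0.703
```

>>> apply_moves([
  [[0.4,0.014,0,0,0,0,0],[0.4,0.014,0,0,0,0,0],[0.4,0.012,0,0,0,0,0],[0.4,0,0,0,0,0,0],[0.4,0,0,0,0,0,0],[0.4,0,0,0,0,0,0],[0.4,0,0,0,0,0,0]],
])

```text
clock: 48.55
tool_pos: [592.8, -345.5, 10.8]
orientation: [1.214, 1.207, -1.214]
force: [-0.4, 0.9, -0.1]
gripper_width: 0.701
```

>>> apply_moves([
  [[0.4,-0.001,0.001,0,0,0,0],[0.4,0,0,0,0,0,0],[-0.3,0,0,0,0,0,0],[-0.3,0,0,0,0,0,0],[-0.3,0,0,0,0,0,0],[-0.3,0,0,0,0,0,0],[-0.3,0,0,0,0,0,0]],
])

```text
clock: 49.25
tool_pos: [594.6, -346.1, 13.1]
orientation: [1.214, 1.205, -1.213]
force: [1.3, 0.4, 4.6]
gripper_width: 0.552
```

>>> apply_moves([
  [[-0.3,-0.01,0,0,0,0,0],[-0.3,-0.04,0,0,0,0,0],[-0.3,-0.05,0,0,0,0,0],[-0.3,-0.05,0,0,0,0,0],[-0.3,0,0,-0.04,0,0,0],[-0.3,0,0,-0.04,0,0,0],[-0.3,0,0,-0.04,0,0,0],[-0.3,0,0,-0.04,0,0,0],[-0.3,0,0,-0.04,0,0,0],[-0.3,0,0,-0.04,0,0,0],[-0.3,0,0,-0.04,0,0,0],[-0.3,0,0,-0.04,0,0,0]],
])

```text
clock: 50.45
tool_pos: [595.2, -24.1, 161.9]
orientation: [1.213, 1.208, -1.215]
force: [1.5, -0.1, -1.1]
gripper_width: 0.553
```

>>> apply_moves([
  [[-0.3,0,0,-0.04,0,0,0],[-0.3,0,0.001,-0.04,0,0,0],[-0.3,0,0.001,-0.04,0,0,0],[-0.3,0,0.001,-0.03,0,0,0],[-0.3,0,0,-0.015,0,0,0],[-0.3,0,0,0,0,0,0],[-0.3,0,0,0,0,0,0],[-0.3,0,0,0,0,0,0],[-0.3,0,0,0,0,0,0]],
])

```text
clock: 51.35
tool_pos: [600.2, 137.6, 162.4]
orientation: [1.215, 1.205, -1.215]
force: [1.0, 0.1, -0.5]
gripper_width: 0.55
```

Run:
```python
from h import *
st();plan([(598.5,142.6,123,-.003,-.3)],step=14)
```

```text
t51.4 pos [600.2 137.6 162.4] yaw -0.008 F [ 1.   0.1 -0.5] g 0.550 q [ 0.12  0.28  0.2   1.49 -0.    1.7 ]
[[-0.3,0.013,-0.001,-0.002,0,0,0],[-0.3,0.013,0,-0.001,0,0,0],[-0.3,0.013,-0.001,-0.002,-0.01,0,0]]
end [598.3 142.6 123.4] 0.002 3
```

>>> apply_moves([
  [[-0.3,0.013,-0.001,-0.002,0,0,0],[-0.3,0.013,0,-0.001,0,0,0],[-0.3,0.013,-0.001,-0.002,0,0,0],[-0.3,0,0,0,0,0,0],[-0.3,0,0,0,0,0,0],[-0.3,0,0,0,0,0,0],[-0.3,0,0,0,0,0,0]],
])

```text
clock: 52.05
tool_pos: [598.6, 144.4, 124.2]
orientation: [1.214, 1.205, -1.212]
force: [0.2, -0.5, -0.8]
gripper_width: 0.551
```

```bash
python3 -c "
from h import *
chk('b5.png')"
```

```text
t52.1 pos [598.6 144.3 124.2] yaw -0.006 F [-0.1 -1.  -0.1] g 0.548 q [0.13 0.29 0.13 1.42 0.   1.7 ]
```

View pics/b5.png

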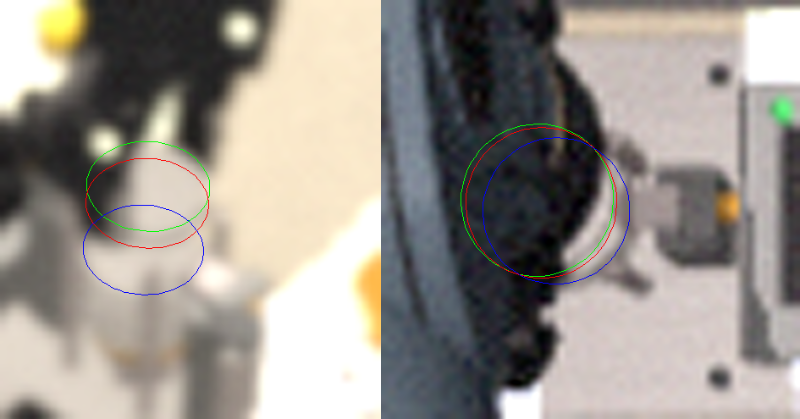

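>>> apply_moves([
  [[-0.3,0.004,0,0.0015,0,0,0],[-0.3,0.005,0,0,0,0,0],[-0.3,0.005,0,0,0,0,0],[-0.3,0.004,0,0,0,0,0],[-0.3,0,0,0,0,0,0],[-0.3,0,0,0,0,0,0],[-0.3,0,0,0,0,0,0]],
])

```text
clock: 52.85
tool_pos: [598.0, 142.8, 105.4]
orientation: [1.214, 1.206, -1.214]
force: [-0.3, 0.1, -0.9]
gripper_width: 0.549
```

>>> apply_moves([
  [[-0.3,0.004,0,0,0,0,0],[-0.3,0.003,0,0,0,0,0],[-0.3,0.003,0,0,0,0,0],[-0.3,0.003,0,0,0,0,0],[-0.3,0.003,0,0,0,0,0],[-0.3,0.003,0,0,0,0,0],[-0.3,0.003,0,0,0,0,0],[-0.3,0.003,0,0,0,0,0],[-0.3,0.003,0,0,0,0,0],[-0.3,0.003,0,0,0,0,0],[-0.3,0,0,0,0,0,0],[-0.3,0,0,0,0,0,0]],
])

```text
clock: 54.05
tool_pos: [598.8, 143.3, 75.9]
orientation: [1.215, 1.206, -1.211]
force: [-1.6, 1.2, 5.4]
gripper_width: 0.551
```

>>> apply_moves([
  [[0.4,0,0,0,0,0,0],[0.4,0,0,0,0,0,0],[0.4,0,0,0,0,0,0],[0.4,-0.01,0,0,0,0,0],[0.4,-0.04,0,0,0,0,0],[0.4,-0.04,0,0,0,0,0],[0.4,-0.03,0,0,0,0,0],[0.4,0,0,0.04,0,0,0],[0.4,0,-0.01,0.04,0,0,0],[0.4,0,-0.02,0.04,0,0,0],[0.4,0,-0.04,0.03,0,0,0],[0.4,0,-0.04,0.03,0,0,0]],
])

```text
clock: 55.25
tool_pos: [486.0, -38.1, 194.8]
orientation: [1.214, 1.205, -1.214]
force: [-0.2, -1.1, 0.7]
gripper_width: 0.698
```

>>> apply_moves([
  [[0.4,0,-0.04,0.03,0,0,0],[0.4,0,-0.02,0,0,0,0],[0.4,0,0,0,0,0,0],[0.4,0,0,0,0,0,0]],
])

```text
clock: 55.65
tool_pos: [427.4, -66.5, 195.1]
orientation: [1.215, 1.204, -1.212]
force: [-0.5, -0.4, 0.8]
gripper_width: 0.7
```

```bash
python3 -c "
from h import *
after('af5.png');p,d=get_image('top');np.savez('top5.npz',p=p,d=d); crop(cv2.convertScaleAbs(p,alpha=1.6),205,140,305,265,6,'pl.png'); s,_=get_image('scene'); crop(s,340,185,410,255,8,'pls.png')"
```

```text
t55.8 pos [427.9 -66.1 194.7] yaw -0.005 F [ 0.3 -0.2 -0.2] g 0.700 q [-0.31 -0.2  -0.23  1.54  0.    1.27]
magz (np.float64(85.57316705809649), np.float64(85.8094664868369), np.float64(1.740654441853341))
```

View pics/af5.png

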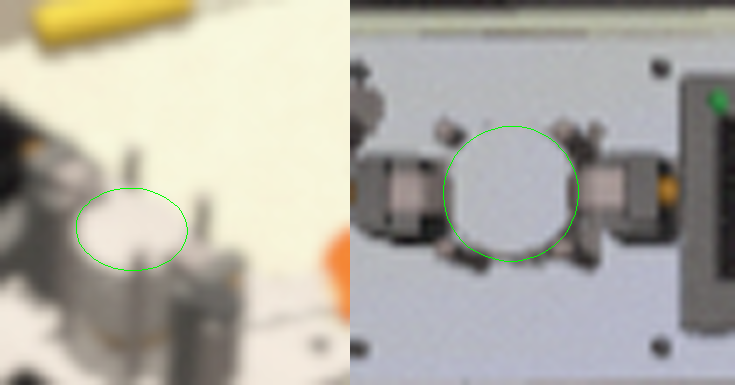

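View pics/pl.png

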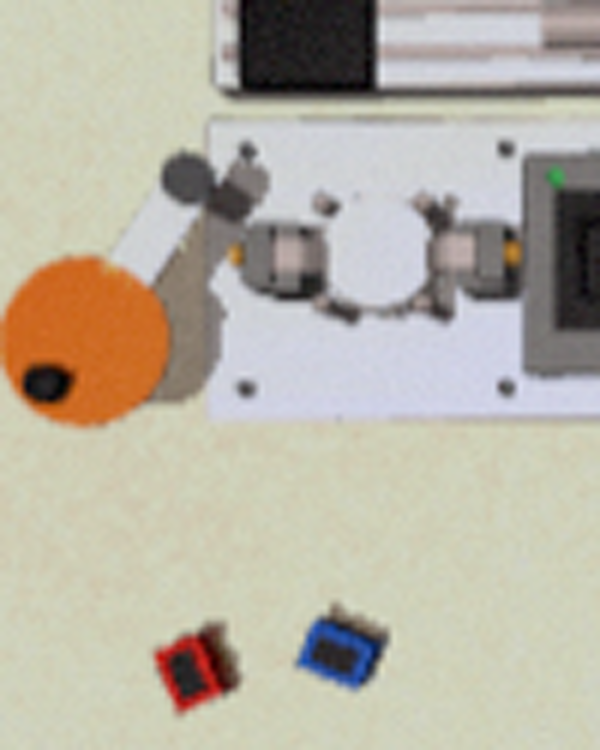

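View pics/pls.png

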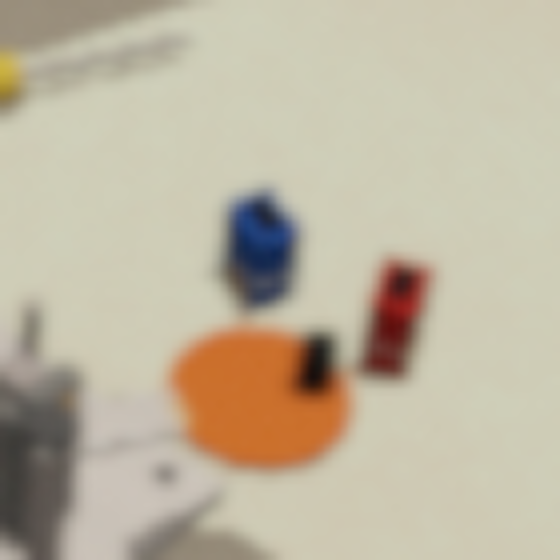

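Run:
```python
from h import *
k=at_z("top",[(47/6+205-.42,382/6+140-.42)],140)[0]; pv=np.array([628.6,218]); v=k[:2]-pv; print(k,np.hypot(*v))
th=np.arctan2(-75,-30)-0.0035-np.arctan2(v[1],v[0]); th=th%(2*np.pi); print("theta",th)
y=2.665-(th-.09); print(y)
plan([(450,50,195,.4,-.2),(k[0],k[1],190,y,-.2)],step=42)
```

```text
[542.82694906 271.35378477 140.        ] 101.0130814140902
theta 1.7432538262828094
1.0117461737171907
[[-0.2,0,0.005,-0.029,-0.1,0,0],[-0.2,0,0.009,-0.028,-0.1,0,0],[-0.2,0,0.011,-0.028,-0.1,0,0],[-0.2,-0.001,0.014,-0.026,-0.1,0,0],[-0.2,0.001,0.028,-0.028,-0.1,0,0],[-0.2,0.001,0.031,-0.025,-0.11,0,0],[-0.2,0.001,0.034,-0.022,-0.1,0,0],[-0.2,0.001,0.036,-0.018,-0.1,0,0],[-0.2,0,0.037,-0.014,-0.1,0,0],[-0.2,0.001,0.038,-0.011,-0.11,0,0]]
end [542.4 271.3 190.4] 1.015 10
```

>>> apply_moves([
  [[-0.2,0,0.005,-0.029,-0.1,0,0],[-0.2,0,0.009,-0.028,-0.1,0,0],[-0.2,0,0.011,-0.028,-0.1,0,0],[-0.2,-0.001,0.014,-0.026,-0.1,0,0],[-0.2,0.001,0.028,-0.028,-0.1,0,0],[-0.2,0.001,0.031,-0.025,-0.11,0,0],[-0.2,0.001,0.034,-0.022,-0.1,0,0],[-0.2,0.001,0.036,-0.018,-0.1,0,0],[-0.2,0,0.037,-0.014,-0.1,0,0],[-0.2,0.001,0.038,-0.011,-0.11,0,0],[-0.2,0,0,0,0,0,0],[-0.2,0,0,0,0,0,0]],
])

```text
clock: 57.05
tool_pos: [541.6, 272.0, 188.8]
orientation: [0.434, 1.529, -0.437]
force: [0.2, -0.0, 0.7]
gripper_width: 0.4
```

>>> apply_moves([
  [[-0.2,0,0,0,0,0,0],[-0.2,0,0,0,0,0,0]],
])

```text
clock: 57.25
tool_pos: [541.8, 269.9, 190.8]
orientation: [0.437, 1.526, -0.437]
force: [0.5, 0.0, -0.6]
gripper_width: 0.398
```

Run:
```python
from h import *
st(); k=[542.8,271.4]; plan([(k[0],k[1],134,1.012,-.2)],step=20)
s,_=get_image('scene'); crop(s,340,155,410,255,6,'gg.png')
```

```text
t57.2 pos [541.8 269.9 190.8] yaw 1.013 F [ 0.5  0.  -0.6] g 0.398 q [ 0.35  0.25  0.23  1.54 -0.    0.91]
[[-0.2,0.019,0.001,0,0,0,0],[-0.2,0.019,0,0,0,0,0],[-0.2,0.019,0.001,0,0,0,0]]
end [542.9 271.6 133.8] 1.013 3
```

View pics/gg.png

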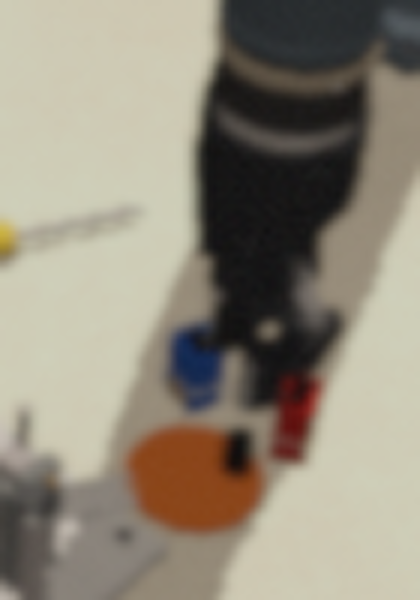

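>>> apply_moves([
  [[-0.2,0.019,0.001,0,0,0,0],[-0.2,0.019,0,0,0,0,0],[-0.2,0.019,0.001,0,0,0,0],[-0.2,0,0,0,0,0,0],[-0.2,0,0,0,0,0,0],[-0.2,0,0,0,0,0,0]],
])

```text
clock: 57.9
tool_pos: [543.7, 272.4, 135.1]
orientation: [0.438, 1.524, -0.435]
force: [0.2, -0.5, 0.3]
gripper_width: 0.405
```

Run:
```python
from h import *
st()
pv=np.array([628.6,218]); W=[]
for th in np.linspace(1.743,-0.06,17)[1:]:
    a=np.arctan2(-75,-30)-th-.0035; k=pv+102.5*np.array([np.cos(a),np.sin(a)]); W.append((k[0],k[1],133.5,2.665-(th-.09),-.2,1))
plan(W)
```

```text
t57.9 pos [543.7 272.4 135.1] yaw 1.013 F [ 0.2 -0.5  0.3] g 0.405 q [ 0.35  0.26  0.13  1.43 -0.    0.91]
[[-0.2,0.002,-0.013,-0.001,-0.11,0,0],[-0.2,0,-0.011,0.001,-0.11,0,0],[-0.2,0,-0.012,0,-0.12,0,0],[-0.2,0,-0.011,0.001,-0.11,0,0],[-0.2,0,-0.012,0.001,-0.11,0,0],[-0.2,0,-0.011,0,-0.11,0,0],[-0.2,0,-0.012,0.001,-0.12,0,0],[-0.2,0,-0.012,0.001,-0.11,0,0],[-0.2,0,-0.011,0,-0.11,0,0],[-0.2,0,-0.012,0.001,-0.12,0,0],[-0.2,0,-0.011,0.001,-0.11,0,0],[-0.2,0,-0.012,0,-0.11,0,0]]
[[-0.2,0,-0.011,0.001,-0.11,0,0],[-0.2,0,-0.012,0.001,-0.12,0,0],[-0.2,0,-0.011,0.001,-0.11,0,0],[-0.2,0,-0.012,0,-0.11,0,0]]
end [596.1 120.6 133.1] 2.813 16
```

>>> apply_moves([
  [[-0.2,0.002,-0.013,-0.001,-0.11,0,0],[-0.2,0,-0.011,0.001,-0.11,0,0],[-0.2,0,-0.012,0,-0.12,0,0],[-0.2,0,-0.011,0.001,-0.11,0,0],[-0.2,0,-0.012,0.001,-0.11,0,0],[-0.2,0,-0.011,0,-0.11,0,0],[-0.2,0,-0.012,0.001,-0.12,0,0],[-0.2,0,-0.012,0.001,-0.11,0,0],[-0.2,0,-0.011,0,-0.11,0,0],[-0.2,0,-0.012,0.001,-0.12,0,0],[-0.2,0,-0.011,0.001,-0.11,0,0],[-0.2,0,-0.012,0,-0.11,0,0]],
])

```text
clock: 59.1
tool_pos: [557.0, 144.4, 133.3]
orientation: [-0.623, 1.476, 0.623]
force: [-0.2, 1.0, -0.7]
gripper_width: 0.405
```

>>> apply_moves([
  [[-0.2,0,-0.011,0.001,-0.11,0,0],[-0.2,0,-0.012,0.001,-0.12,0,0],[-0.2,0,-0.011,0.001,-0.11,0,0],[-0.2,0,-0.012,0,-0.11,0,0],[-0.2,0,0,0,0,0,0],[-0.2,0,0,0,0,0,0],[-0.2,0,0,0,0,0,0]],
])

```text
clock: 59.8
tool_pos: [595.5, 120.9, 132.0]
orientation: [-0.964, 1.346, 0.963]
force: [-0.4, -0.6, -0.5]
gripper_width: 0.401
```

Run:
```python
from h import *
st()
s,_=get_image('scene'); crop(cv2.convertScaleAbs(s,alpha=1.3),300,160,390,250,7,'gh.png')
```

```text
t59.8 pos [595.5 120.9 132. ] yaw 2.813 F [-0.4 -0.6 -0.5] g 0.401 q [ 0.09  0.26  0.12  1.43 -0.   -1.15]
```

View pics/gh.png

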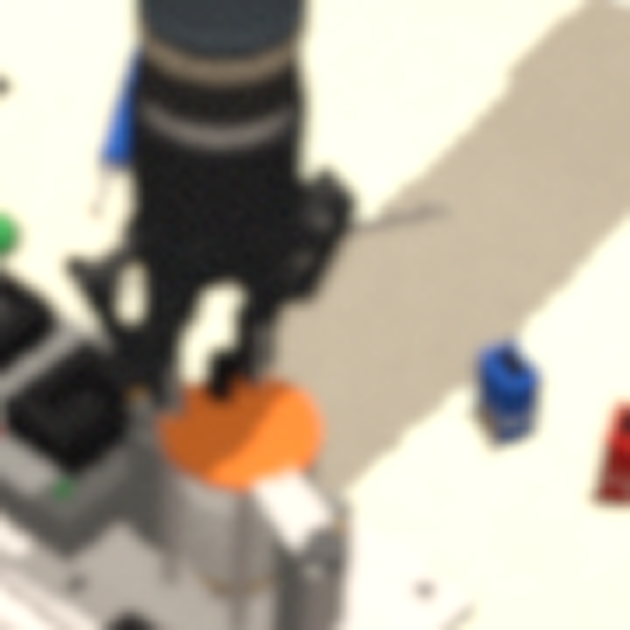

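>>> apply_moves([
  [[-0.2,0,-0.003,0,-0.03,0,0],[-0.2,0,-0.003,0,-0.03,0,0],[-0.2,0,-0.002,0,0,0,0],[-0.2,0,0,0,0,0,0],[-0.2,0,0,0,0,0,0]],
])

```text
clock: 60.35
tool_pos: [598.0, 120.6, 131.4]
orientation: [-1.004, 1.329, 1.019]
force: [-10.0, 3.2, 5.8]
gripper_width: 0.402
```

>>> apply_moves([
  [[-0.2,0,0.006,0,0,0,0],[-0.2,0,0.002,0,0,0,0],[-0.2,-0.02,0,0,0,0,0],[-0.2,-0.04,0,0,0,0,0],[-0.2,-0.03,0,0,0,0,0],[-0.2,0,0,0,0,0,0],[-0.2,0,0,0,0,0,0]],
])

```text
clock: 61.05
tool_pos: [596.4, 120.4, 222.8]
orientation: [-1.011, 1.321, 1.007]
force: [-0.2, -0.0, -0.1]
gripper_width: 0.402
```

Run:
```python
from h import *
st(); plan([(430,-60,215,1.6,.2)],step=40)
```

```text
t61.0 pos [596.4 120.4 222.8] yaw 2.874 F [-0.2 -0.  -0.1] g 0.402 q [ 0.09  0.26  0.3   1.6  -0.   -1.21]
[[0.2,0.001,0.01,-0.02,0.12,0,0],[0.2,0,0.008,-0.021,0.11,0,0],[0.2,0.001,0.006,-0.021,0.12,0,0],[0.2,0.001,0.002,-0.022,0.11,0,0],[0.2,0.001,0.001,-0.023,0.12,0,0],[0.2,0,-0.003,-0.022,0.11,0,0],[0.2,0.001,-0.004,-0.022,0.12,0,0],[0.2,0.001,-0.008,-0.021,0.12,0,0],[0.2,0,-0.009,-0.02,0.11,0,0],[0.2,0.001,-0.012,-0.019,0.12,0,0],[0.2,0.001,-0.014,-0.017,0.11,0,0]]
end [430.  -59.7 214.8] 1.604 11
```

>>> apply_moves([
  [[0.2,0.001,0.01,-0.02,0.12,0,0],[0.2,0,0.008,-0.021,0.11,0,0],[0.2,0.001,0.006,-0.021,0.12,0,0],[0.2,0.001,0.002,-0.022,0.11,0,0],[0.2,0.001,0.001,-0.023,0.12,0,0],[0.2,0,-0.003,-0.022,0.11,0,0],[0.2,0.001,-0.004,-0.022,0.12,0,0],[0.2,0.001,-0.008,-0.021,0.12,0,0],[0.2,0,-0.009,-0.02,0.11,0,0],[0.2,0.001,-0.012,-0.019,0,0,0],[0.2,0.001,-0.014,-0.017,0,0,0],[0.2,0,0,0,0,0,0]],
])

```text
clock: 62.25
tool_pos: [429.1, -62.5, 211.4]
orientation: [-0.204, 1.564, 0.205]
force: [-0.9, -0.1, -0.1]
gripper_width: 0.6
```

Run:
```python
from h import *
ims=[get_image('top') for _ in range(4)]; p=np.mean([i[0] for i in ims],0).astype(np.uint8); d=np.median([i[1] for i in ims],0); np.savez("top6.npz",p=p,d=d)
st(); crop(cv2.convertScaleAbs(p,alpha=1.6),205,140,305,265,6,'pm.png'); 
x0,y0,x1,y1=225,238,252,264; g=cv2.resize(p,None,fx=8,fy=8,interpolation=cv2.INTER_CUBIC)[y0*8:y1*8,x0*8:x1*8].astype(int)
for thr in (60,80,100):
    m=((g[...,2]-g[...,1]>thr)).astype(np.uint8)
    c,_=cv2.findContours(m,cv2.RETR_EXTERNAL,cv2.CHAIN_APPROX_NONE); c=max(c,key=cv2.contourArea)
    b=cv2.boxPoints(cv2.minAreaRect(c)); uv=(b+[x0*8,y0*8]+.5)/8-.5; P=at_z("top",uv,44)
    print(thr,P.round(1)[:,:2].tolist(),P.mean(0).round(1),np.linalg.norm(P[1]-P[0]).round(1),np.linalg.norm(P[2]-P[1]).round(1),[np.arctan2(*(P[i+1]-P[i])[[1,0]]).round(3) for i in (0,1)])
crop(cv2.convertScaleAbs(p,alpha=1.8),222,235,282,267,12,'pn.png')
```

```text
t62.5 pos [431.2 -60.9 212.5] yaw 1.834 F [0.2 0.5 0.6] g 0.598 q [-0.29 -0.19 -0.18  1.58  0.   -0.56]
60 [[425.1, 249.4], [434.6, 229.0], [409.0, 216.7], [399.5, 237.1]] [417.1 233.1  44. ] 22.5 28.4 [np.float64(-1.135), np.float64(-2.692)]
80 [[429.3, 239.0], [433.3, 228.4], [408.3, 218.6], [404.3, 229.2]] [418.8 228.8  44. ] 11.4 26.8 [np.float64(-1.213), np.float64(-2.769)]
100 [[423.0, 227.7], [423.3, 225.9], [420.2, 225.2], [419.9, 227.0]] [421.6 226.4  44. ] 1.8 3.2 [np.float64(-1.38), np.float64(-2.938)]
```

View pics/pm.png

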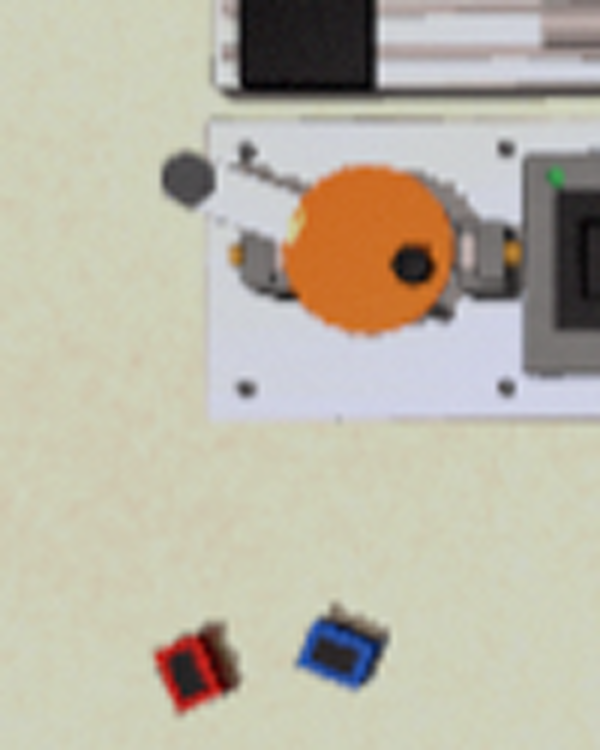

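View pics/pn.png

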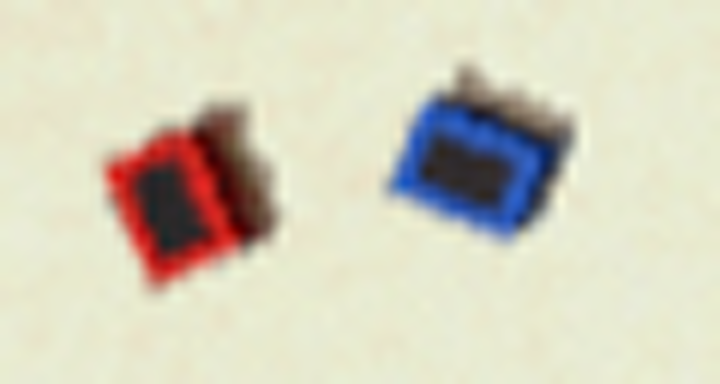

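Run:
```python
from h import *
f=lambda L,k,x,y:[(u/k+x-.5+.5/k,v/k+y-.5+.5/k) for u,v in L]
P=at_z("top",f([(107,163),(190,130),(238,243),(155,287)],12,222,235),44); print(P.round(1)[:,:2].tolist(),P.mean(0).round(1))
print([np.linalg.norm(P[i]-P[(i+1)%4]).round(1) for i in range(4)],[np.arctan2(*(P[i]-P[j])[[1,0]]).round(3) for i,j in ((0,3),(1,2))])
C=at_z("top",f([(204,270-60+0)],12,222,235),44)
dk=at_z("top",f([(172,207)],12,222,235),44); print("dark pad",dk.round(1))
d=at_z("top",f([(369,249)],6,205,140),116)[0]; v=d[:2]-[628.6,218]; print("disc",d,np.hypot(*v),"theta",(np.arctan2(-75,-30)-.0035-np.arctan2(v[1],v[0])))
D=np.load("top6.npz"); print(with_d("top",[(236,252)],D["d"]))
# socket refine
p=D["p"]; crop(cv2.convertScaleAbs(p,alpha=3),290,160,350,205,12,"so.png"); print(get_obs()["tool_pos"])
```

```text
[[426.4, 247.7], [433.6, 229.2], [408.6, 218.4], [399.0, 236.9]] [416.9 233.1  44. ]
[np.float64(19.8), np.float64(27.2), np.float64(20.8), np.float64(29.5)] [np.float64(0.377), np.float64(0.409)]
dark pad [[416.6 233.2  44. ]]
disc [598.52936454 142.76683039 116.        ] 81.02020073420297 theta -0.003759362947060252
[[416.01341111 232.88119437  43.74111633]]
[431.15148318 -60.87464255 212.51129422]
```

View pics/so.png

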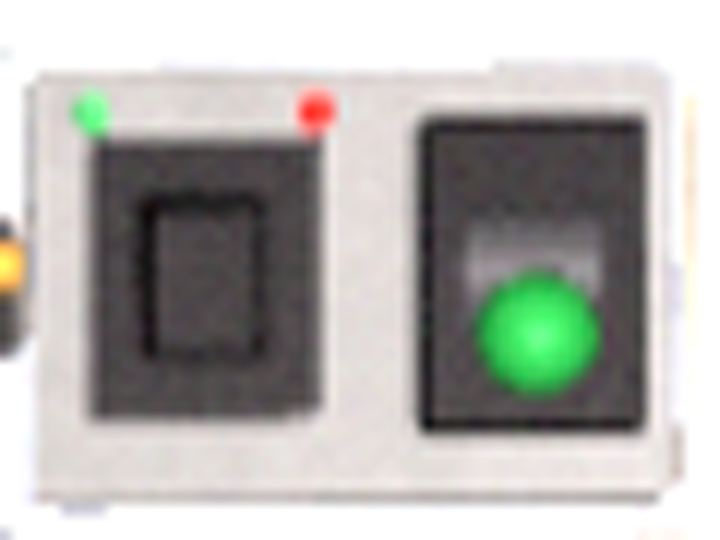

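Run:
```python
from h import *
f=lambda L,k,x,y:[(u/k+x-.5+.5/k,v/k+y-.5+.5/k) for u,v in L]
print(at_z("top",f([(203.5,275),(205,278)],12,290,160),65))
print("ball",at_z("top",f([(539,334)],12,290,160),112))
plan([(417,233,110,1.97,.1)],step=40)
```

```text
[[598.7368161   43.02288451  65.        ]
 [598.07384081  42.69712452  65.        ]]
ball [[581.64290121 -28.88802528 112.        ]]
[[0.1,0.013,0.036,0.008,-0.02,0,0],[0.1,0.013,0.036,0.008,-0.01,0,0],[0.1,0.012,0.035,0.009,-0.02,0,0],[0.1,0.013,0.036,0.01,-0.02,0,0],[0.1,0.013,0.035,0.01,-0.01,0,0],[0.1,0.013,0.035,0.011,-0.02,0,0],[0.1,0.013,0.035,0.011,-0.02,0,0],[0.1,0.013,0.035,0.013,-0.02,0,0]]
end [417.4 233.2 109.5] 1.974 8
```

>>> apply_moves([
  [[0.1,0.013,0.036,0.008,-0.02,0,0],[0.1,0.013,0.036,0.008,-0.01,0,0],[0.1,0.012,0.035,0.009,-0.02,0,0],[0.1,0.013,0.036,0.01,-0.02,0,0],[0.1,0.013,0.035,0.01,-0.01,0,0],[0.1,0.013,0.035,0.011,-0.02,0,0],[0.1,0.013,0.035,0.011,-0.02,0,0],[0.1,0.013,0.035,0.013,-0.02,0,0],[0.1,0,0,0,0,0,0],[0.1,0,0,0,0,0,0],[0.1,0,0,0,0,0,0]],
])

```text
clock: 63.55
tool_pos: [417.6, 232.5, 110.5]
orientation: [-0.317, 1.547, 0.316]
force: [-0.1, -0.1, -0.0]
gripper_width: 0.55
```

Run:
```python
from h import *
st();plan([(417,233.1,32,1.97,.1)],step=20)
```

```text
t63.5 pos [417.6 232.5 110.5] yaw 1.974 F [-0.1 -0.1 -0. ] g 0.550 q [ 0.37 -0.06 -0.27  1.36 -0.   -0.04]
[[0.1,0.02,0,0,0,0,0],[0.1,0.019,0,0,0,0,0],[0.1,0.02,0.001,0,0,0,0],[0.1,0.019,0,0,0,0,0]]
end [417.2 233.5  32.5] 1.974 4
```

>>> apply_moves([
  [[0.1,0.02,0,0,0,0,0],[0.1,0.019,0.001,0,0,0,0],[0.1,0.02,0,0,0,0,0],[0.1,0.019,0,0,0,0,0],[0.1,0,0,0,0,0,0],[0.1,0,0,0,0,0,0],[0.1,0,0,0,0,0,0],[0.1,0,0,0,0,0,0]],
])

```text
clock: 64.35
tool_pos: [418.3, 233.8, 34.0]
orientation: [-0.315, 1.545, 0.316]
force: [0.6, -0.2, -0.4]
gripper_width: 0.552
```

Run:
```python
from h import *
st()
s,_=get_image('scene'); crop(cv2.convertScaleAbs(s,alpha=1.3),340,140,420,230,7,'pq.png')
print((proj("scene",[(416.9,233.1,44),(416.9,233.1,0)])-[340,140])*7)
```

```text
t64.3 pos [418.3 233.8  34. ] yaw 1.974 F [ 0.6 -0.2 -0.4] g 0.552 q [ 0.37 -0.01 -0.38  1.2  -0.   -0.03]
[[344.20741077 560.64324126]
 [332.8336856  622.19620485]]
```

View pics/pq.png

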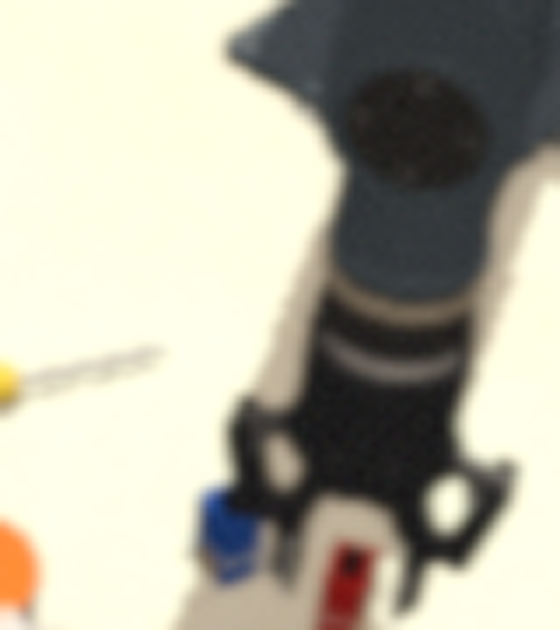

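>>> apply_moves([
  [[0.1,0.002,0,-0.0015,0,0,0],[0.1,0,0,0,0,0,0],[-0.8,0,0,0,0,0,0],[-0.8,0,0,0,0,0,0],[-0.8,0,0,0,0,0,0],[-0.8,0,0,0,0,0,0],[-0.8,0,0,0,0,0,0],[-0.8,0,0,0,0,0,0],[-0.8,0,0,0,0,0,0],[-0.8,0,0,0,0,0,0]],
])

```text
clock: 65.4
tool_pos: [415.8, 233.1, 30.5]
orientation: [-0.316, 1.547, 0.316]
force: [0.0, 0.5, 1.9]
gripper_width: 0.24
```

Run:
```python
from h import *
st()
```

```text
t65.4 pos [415.8 233.1  30.5] yaw 1.974 F [0.  0.5 1.9] g 0.240 q [ 0.37 -0.01 -0.39  1.19  0.   -0.03]
```

Run:
```python
from h import *
plan([(416,233,190,1.974,-.8),(597.5,42.9,190,1.567,-.8)],step=40)
```

```text
[[-0.8,-0.04,0,0,0,0,0],[-0.8,-0.04,0,0,0,0,0],[-0.8,-0.04,0,0,0,0,0],[-0.8,-0.04,0,0,0,0,0],[-0.8,0,-0.035,0.013,0.06,0,0],[-0.8,0,-0.034,0.016,0.06,0,0],[-0.8,0,-0.034,0.017,0.05,0,0],[-0.8,0,-0.032,0.019,0.06,0,0],[-0.8,0,-0.032,0.021,0.06,0,0],[-0.8,0,-0.03,0.022,0.06,0,0],[-0.8,0,-0.028,0.025,0.06,0,0]]
end [597.6  42.9 190.5] 1.564 11
```

>>> apply_moves([
  [[-0.8,-0.04,0,0,0,0,0],[-0.8,-0.04,0,0,0,0,0],[-0.8,-0.04,0,0,0,0,0],[-0.8,-0.04,0,0,0,0,0],[-0.8,0,-0.035,0.013,0.06,0,0],[-0.8,0,-0.034,0.016,0.06,0,0],[-0.8,0,-0.034,0.017,0.05,0,0],[-0.8,0,-0.032,0.019,0.06,0,0],[-0.8,0,-0.032,0.021,0.06,0,0],[-0.8,0,-0.03,0.022,0.06,0,0],[-0.8,0,-0.028,0.025,0.06,0,0],[-0.8,0,0,0,0,0,0]],
])

```text
clock: 66.6
tool_pos: [599.5, 39.0, 188.1]
orientation: [0.008, 1.572, -0.011]
force: [0.6, -0.3, -1.0]
gripper_width: 0.245
```

>>> apply_moves([
  [[-0.8,0,0,0,0,0,0],[-0.8,0,0,0,0,0,0],[-0.8,0,0,0,0,0,0]],
])

```text
clock: 66.9
tool_pos: [596.7, 43.8, 190.4]
orientation: [0.004, 1.571, -0.004]
force: [-0.5, 0.5, -1.3]
gripper_width: 0.248
```

```bash
cat >> h.py <<'E'
def plugchk(name,dx=1.0,dz=-8.5):
    p,_=get_image("top"); s,_=get_image("scene"); st(); q,yw,_=pose()
    ax=np.array([np.sin(yw),-np.cos(yw),0]); ay=np.array([np.cos(yw),np.sin(yw),0]); c=q+ax*dx+[0,0,dz]
    def box(c,h,col): return [(np.array([c+ax*15*a+ay*11*b+[0,0,zz] for a,b in ((1,1),(1,-1),(-1,-1),(-1,1))]),col) for zz in h]
    so=np.array([598.5,42.9,65]); B=box(c,(-22,22),(0,255,0)); B.append((np.array([so+[16*a,12*b,0] for a,b in ((1,1),(1,-1),(-1,-1),(-1,1))]),(0,255,255)))
    out=[]
    for n,im,(x0,y0,x1,y1) in (("scene",s,(275,165,345,235)),("top",p,(270,150,340,220))):
        f=6; o=cv2.resize(cv2.convertScaleAbs(im,alpha=1.8)[y0:y1,x0:x1],None,fx=f,fy=f,interpolation=cv2.INTER_CUBIC)
        for P,col in B: cv2.polylines(o,[((proj(n,P)-[x0,y0]+.5)*f-.5).round().astype(np.int32).reshape(-1,1,2)],True,col,1)
        out.append(o)
    cv2.imwrite("pics/"+name,np.hstack(out)[:, :])
E
python3 -c "
from h import *
plugchk('pp1.png')"
```

```text
t67.0 pos [596.9  43.8 190.7] yaw 1.566 F [-0.9 -0.6 -0.8] g 0.247 q [-0.04  0.23  0.2   1.54  0.   -0.03]
```

View pics/pp1.png

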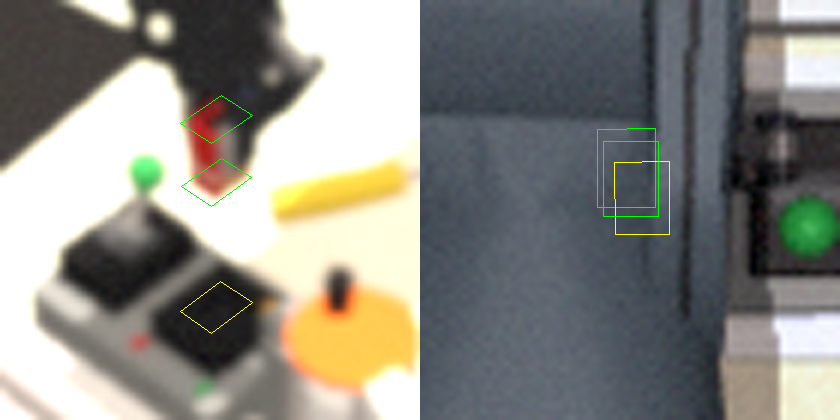

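```bash
sed -i 's/alpha=1.8)\[y0:y1/alpha=A)[y0:y1/; s/def plugchk(name,dx=1.0,dz=-8.5)/def plugchk(name,dx=1.0,dz=-8.5,A=1.0)/; s/(275,165,345,235)/(295,170,325,225)/; s/f=6; o=/f=13 if n=="scene" else 6; o=/' h.py; sed -i 's/cv2.imwrite("pics\/"+name,np.hstack(out)\[:, :\])/cv2.imwrite("pics\/"+name,out[0])/' h.py
python3 -c "
from h import *
plugchk('pp2.png')"
```

```text
t67.1 pos [597.1  43.5 190.7] yaw 1.565 F [ 0.6  0.4 -1.1] g 0.245 q [-0.04  0.23  0.2   1.54  0.   -0.03]
```

View pics/pp2.png

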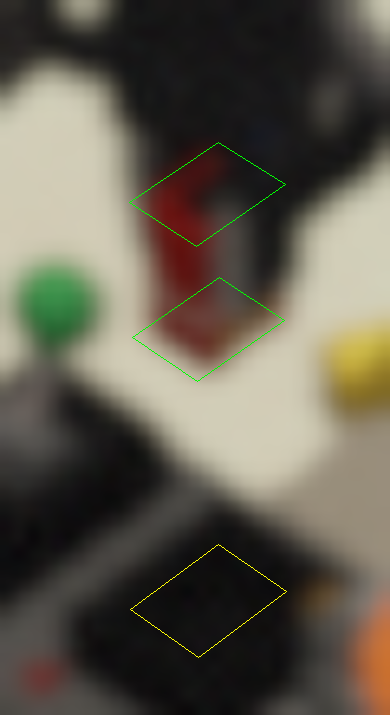

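Run:
```python
from h import *
im=np.load("scene1.npz")["p"]; c=np.array([416.9,233.1,22]); a=.40
ax=np.array([np.cos(a),np.sin(a),0]); ay=np.array([-np.sin(a),np.cos(a),0]); x0,y0,x1,y1=370,205,405,245;f=13
o=cv2.resize(im[y0:y1,x0:x1],None,fx=f,fy=f,interpolation=cv2.INTER_CUBIC)
for z in (-22,22):
    P=np.array([c+ax*15*i+ay*11*j+[0,0,z] for i,j in ((1,1),(1,-1),(-1,-1),(-1,1))])
    cv2.polylines(o,[((proj("scene",P)-[x0,y0]+.5)*f-.5).round().astype(np.int32).reshape(-1,1,2)],True,(0,255,0),1)
cv2.imwrite("pics/bb.png",o)
```

```text
(no output)
```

View pics/bb.png

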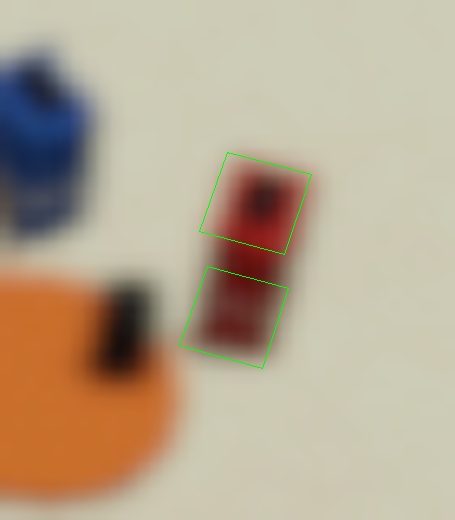

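>>> apply_moves([
  [[-0.8,0.03,0,0,0,0,0],[-0.8,0.03,0,0,0,0,0],[-0.8,0.025,0,0,0,0,0],[-0.8,0,0,0,0,0,0],[-0.8,0,0,0,0,0,0],[-0.8,0,0,0,0,0,0],[-0.8,0,0,0,0,0,0]],
])

```text
clock: 67.8
tool_pos: [599.0, 42.8, 107.8]
orientation: [0.005, 1.567, -0.005]
force: [0.5, -0.6, -0.3]
gripper_width: 0.25
```

```bash
python3 -c "
from h import *
plugchk('pp3.png')"
```

```text
t67.9 pos [598.6  42.8 107.2] yaw 1.564 F [ 0.2 -0.4  0.1] g 0.243 q [-0.04  0.25  0.06  1.37  0.   -0.03]
```

View pics/pp3.png

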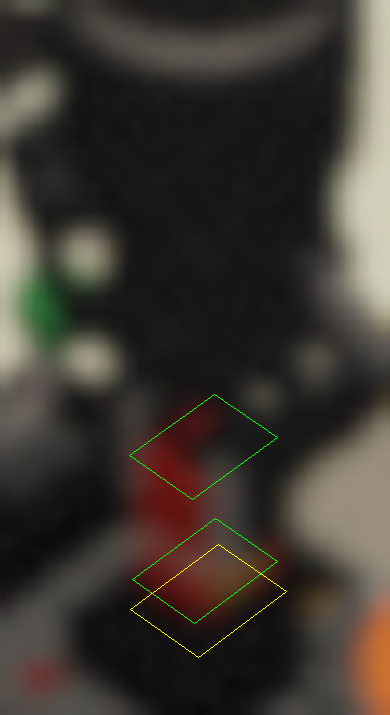

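>>> apply_moves([
  [[-0.8,0.004,0,-0.001,0,0,0],[-0.8,0.004,0,0,0,0,0],[-0.8,0,0,0,0,0,0],[-0.8,0,0,0,0,0,0],[-0.8,0,0,0,0,0,0]],
])

```text
clock: 68.4
tool_pos: [596.4, 42.8, 97.2]
orientation: [0.005, 1.571, -0.005]
force: [-0.2, 0.6, -0.6]
gripper_width: 0.245
```

>>> apply_moves([
  [[-0.8,0,0,0.001,0,0,0],[-0.8,0.002,0,0,0,0,0],[-0.8,0.002,0,0,0,0,0],[-0.8,0.002,0,0,0,0,0],[-0.8,0,0,0,0,0,0],[-0.8,0,0,0,0,0,0],[-0.8,0,0,0,0,0,0]],
])

```text
clock: 69.1
tool_pos: [597.5, 42.8, 91.4]
orientation: [0.005, 1.571, -0.005]
force: [-0.6, -0.6, 0.2]
gripper_width: 0.247
```

>>> apply_moves([
  [[-0.8,0.002,0,0,0,0,0],[-0.8,0.002,0,0,0,0,0],[-0.8,0.002,0,0,0,0,0],[-0.8,0.002,0,0,0,0,0],[-0.8,0,0,0,0,0,0],[-0.8,0,0,0,0,0,0],[-0.8,0,0,0,0,0,0]],
])

```text
clock: 69.8
tool_pos: [597.5, 42.8, 83.4]
orientation: [0.005, 1.571, -0.005]
force: [-0.1, -0.5, 0.7]
gripper_width: 0.242
```

>>> apply_moves([
  [[-0.8,0.002,0,0,0,0,0],[-0.8,0.002,0,0,0,0,0],[-0.8,0.001,0,0,0,0,0],[-0.8,0,0,0,0,0,0],[-0.8,0,0,0,0,0,0],[-0.8,0,0,0,0,0,0]],
])

```text
clock: 70.4
tool_pos: [597.8, 42.8, 79.5]
orientation: [0.005, 1.57, -0.005]
force: [-2.2, 0.7, 4.9]
gripper_width: 0.247
```

>>> apply_moves([
  [[-0.8,0.002,0,0,0,0,0],[-0.8,0,0,0,0,0,0],[-0.8,0,0,0,0,0,0]],
])

```text
clock: 70.7
tool_pos: [597.8, 42.8, 79.5]
orientation: [0.005, 1.569, -0.005]
force: [-4.5, 0.6, 12.0]
gripper_width: 0.244
```

Hard stop at the predicted seated height. Release and lift.

>>> apply_moves([
  [[-0.2,-0.002,0,0,0,0,0],[-0.1,0,0,0,0,0,0],[-0.1,0,0,0,0,0,0],[-0.1,-0.01,0,0,0,0,0],[-0.1,-0.03,0,0,0,0,0],[-0.1,-0.04,0,0,0,0,0],[-0.1,-0.04,0,0,0,0,0],[-0.1,0,-0.01,-0.04,0,0,0],[-0.1,0,-0.02,-0.04,0,0,0],[-0.1,0,-0.02,-0.04,0,0,0],[-0.1,0,0,0,0,0,0],[-0.1,0,0,0,0,0,0]],
])

```text
clock: 71.9
tool_pos: [476.6, -6.7, 198.6]
orientation: [0.006, 1.57, -0.006]
force: [1.8, -0.1, 1.2]
gripper_width: 0.45
```

Run:
```python
from h import *
p,d=get_image("top"); s,_=get_image("scene"); st()
a=cv2.resize(cv2.convertScaleAbs(p,alpha=2.2)[150:215,270:350],None,fx=5,fy=5,interpolation=cv2.INTER_CUBIC)
b=cv2.resize(cv2.convertScaleAbs(s,alpha=1.1)[175:240,275:355],None,fx=5,fy=5,interpolation=cv2.INTER_CUBIC)
cv2.imwrite("pics/se.png",np.hstack([a,b]))
C=cloud("top",d); u,v=proj("top",[(598.5,42.9,93)])[0].round().astype(int); print(u,v,C[v-2:v+3,u-2:u+3,2].round(0))
```

```text
t72.0 pos [478.1  -6.4 199. ] yaw 1.564 F [0.1 0.5 0.9] g 0.449 q [-0.15 -0.08 -0.11  1.54  0.   -0.15]
306 182 [[92. 92. 94. 91. 97.]
 [93. 93. 95. 93. 95.]
 [96. 95. 95. 95. 91.]
 [94. 95. 96. 97. 92.]
 [96. 94. 94. 96. 90.]]
```

View pics/se.png

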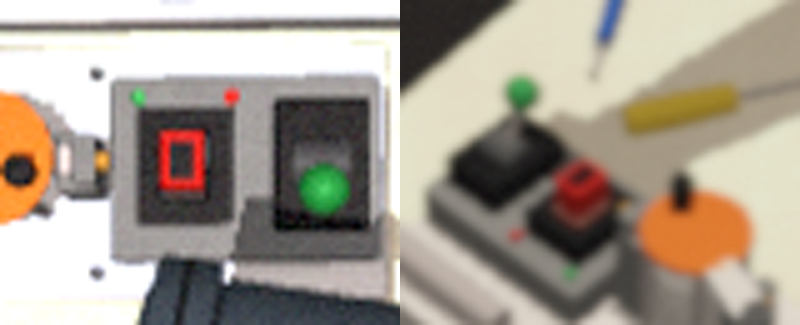

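Run:
```python
from h import *
D=np.load("top6.npz");C=cloud("top",D["d"]);u,v=proj("top",[(582,-29,110)])[0].round().astype(int);print(u,v,C[v-3:v+4,u-3:u+4,2].round(0))
st();plan([(540,-29,160,1.567,-1),(540,-29,111,1.567,-1)],step=40)
```

```text
334 187 [[115. 118. 121. 120. 121. 121. 119.]
 [119. 121. 122. 120. 123. 120. 121.]
 [119. 120. 122. 122. 122. 121. 121.]
 [119. 120. 123. 124. 123. 122. 121.]
 [120. 122. 121. 122. 120. 122. 121.]
 [118. 118. 120. 122. 121. 119. 119.]
 [116. 115. 120. 120. 119. 119. 116.]]
t72.0 pos [478.1  -6.4 199. ] yaw 1.564 F [0.1 0.5 0.9] g 0.449 q [-0.15 -0.08 -0.11  1.54  0.   -0.15]
[[-1,0.02,-0.011,0.031,0,0,0],[-1,0.019,-0.011,0.031,0,0,0],[-1,0.025,0,0,0,0,0],[-1,0.024,0,0,0,0,0]]
end [540.  -28.8 111. ] 1.564 4
```

>>> apply_moves([
  [[-1,0.02,-0.011,0.031,0,0,0],[-1,0.019,-0.011,0.031,0,0,0],[-1,0.025,0,0,0,0,0],[-1,0.024,0,0,0,0,0],[-1,0,0,0,0,0,0],[-1,0,0,0,0,0,0],[-1,0,0,0,0,0,0],[-1,0,0,0,0,0,0]],
])

```text
clock: 72.8
tool_pos: [540.5, -28.9, 112.5]
orientation: [0.005, 1.567, -0.006]
force: [-0.5, -0.0, -0.9]
gripper_width: 0.002
```

>>> apply_moves([
  [[-1,0.001,0,0.006,0,0,0],[-1,0,0,0.006,0,0,0],[-1,0,0,0.006,0,0,0],[-1,0,0,0.006,0,0,0],[-1,0,0,0.006,0,0,0],[-1,0,0,0.006,0,0,0],[-1,0,0,0.006,0,0,0],[-1,0,0,0.006,0,0,0],[-1,0,0,0.006,0,0,0],[-1,0,0,0.004,0,0,0],[-1,0,0,0,0,0,0],[-1,0,0,0,0,0,0]],
])

```text
clock: 74.0
tool_pos: [594.8, -29.1, 108.4]
orientation: [0.005, 1.576, -0.005]
force: [-5.7, -0.0, 2.0]
gripper_width: 0.002
```

Run:
```python
from h import *
s,_=get_image("scene"); st(); crop(cv2.convertScaleAbs(s,alpha=1.2),265,160,345,225,8,"sw.png")
```

```text
t74.0 pos [594.9 -29.1 108.4] yaw 1.564 F [-5.2 -0.2  1.4] g 0.001 q [-0.16  0.25  0.06  1.38 -0.   -0.15]
```

View pics/sw.png

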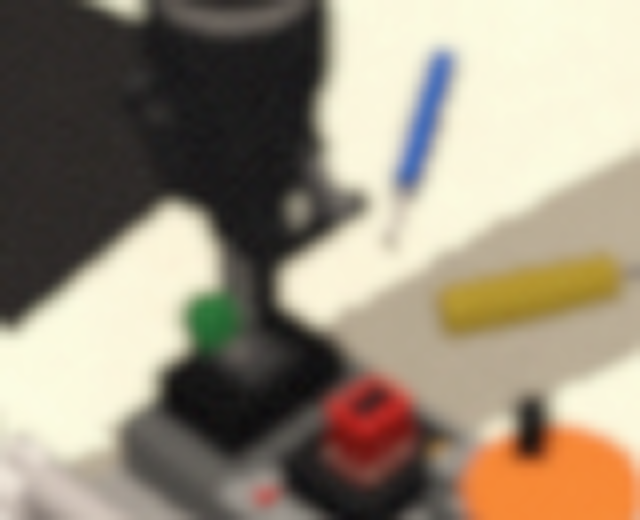

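>>> apply_moves([
  [[-1,-0.001,0,0.003,0,0,0],[-1,0,0,0.003,0,0,0],[-1,0,0,0,0,0,0],[-1,0,0,0,0,0,0]],
])

```text
clock: 74.45
tool_pos: [595.3, -29.1, 108.4]
orientation: [0.005, 1.589, -0.006]
force: [-17.7, 0.4, 5.5]
gripper_width: -0.001
```

Against the stop (17 N, no further travel). Back off and check.

>>> apply_moves([
  [[-1,0,0,-0.01,0,0,0],[-1,0,0,-0.02,0,0,0],[-1,0,0,-0.02,0,0,0],[-1,-0.02,0,-0.02,0,0,0],[-1,-0.04,0,-0.02,0,0,0],[-1,-0.04,0,-0.02,0,0,0],[-1,-0.02,0,-0.04,0,0,0],[-1,0,-0.03,-0.03,0,0,0],[-1,0,-0.04,-0.02,0,0,0],[-1,0,-0.04,0,0,0,0],[-1,0,0,0,0,0,0],[-1,0,0,0,0,0,0]],
])

```text
clock: 75.65
tool_pos: [402.6, -138.6, 230.6]
orientation: [0.007, 1.569, -0.007]
force: [-1.1, 1.2, 0.4]
gripper_width: 0.001
```

Run:
```python
from h import *
p,d=get_image("top"); s,_=get_image("scene"); st()
a=cv2.resize(cv2.convertScaleAbs(p,alpha=2)[150:215,230:350],None,fx=6,fy=6,interpolation=cv2.INTER_CUBIC)
cv2.imwrite("pics/f1.png",a); crop(cv2.convertScaleAbs(s,alpha=1.1),265,165,365,255,7,"f2.png"); cv2.imwrite("pics/f3.png",p)
g=p.astype(int); m=((g[...,1]-g[...,2]>25)&(g[...,1]-g[...,0]>15)); vv,uu=np.nonzero(m); k=(uu>325)&(uu<350)&(vv>160)&(vv<200); uv=(uu[k].mean(),vv[k].mean()); print(uv,at_z("top",[uv],109));
```

```text
t75.8 pos [ 402.7 -137.4  230.5] yaw 1.565 F [ 0.2 -0.4 -0.2] g -0.004 q [-0.49 -0.21 -0.17  1.61  0.   -0.48]
(np.float64(334.06849315068496), np.float64(172.3835616438356)) [[619.81700661 -28.34549922 109.        ]]
```

View pics/f1.png

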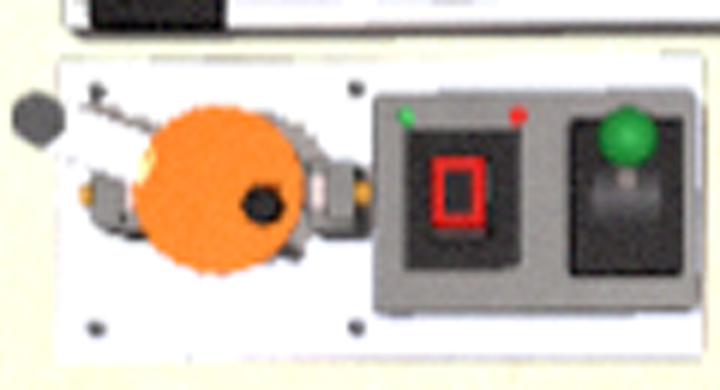

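View pics/f2.png

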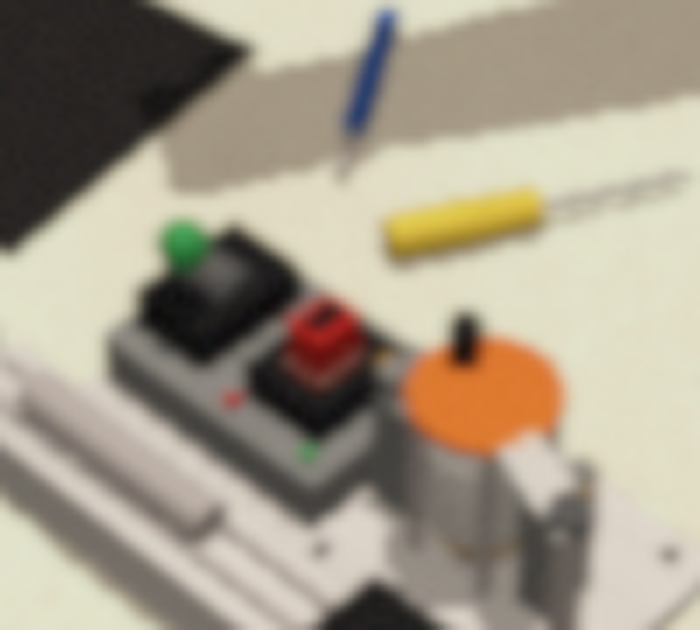

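View pics/f3.png

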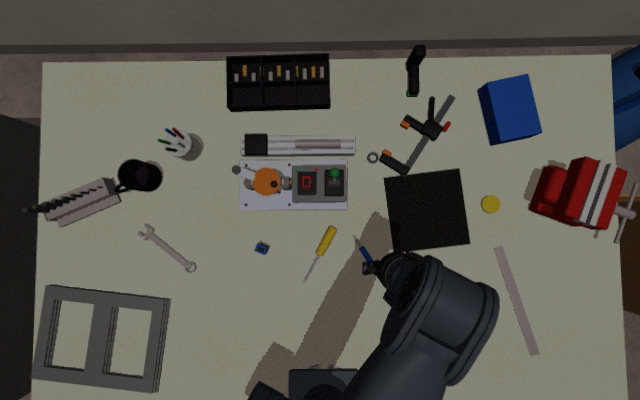

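Run:
```python
from h import *
def ball(p):
    g=cv2.resize(p,None,fx=4,fy=4,interpolation=cv2.INTER_CUBIC).astype(int); m=((g[...,1]-g[...,2]>15)&(g[...,1]-g[...,0]>12)).astype(np.uint8); m[:,:4*322]=0; m[:,4*350:]=0; m[:4*160]=0; m[4*205:]=0
    c,_=cv2.findContours(m,cv2.RETR_EXTERNAL,cv2.CHAIN_APPROX_NONE); c=max(c,key=cv2.contourArea); (u,v),r=cv2.minEnclosingCircle(c); return (u+.5)/4-.5,(v+.5)/4-.5,r/4
p,d=get_image("top")
for q,dd in ((np.load("top0.npz")["p"],np.load("top0.npz")["d"]),(p,d)):
    u,v,r=ball(q); C=cloud("top",dd); a=C[int(v)-2:int(v)+3,int(u)-2:int(u)+3,2]; print(u,v,r,at_z("top",[(u,v)],np.median(a)-11),np.median(a))
```

```text
334.3477478027344 187.3205108642578 5.200319290161133 [[581.94893329 -28.68162189 109.79280894]] 120.7928089357722
334.0833435058594 172.3392791748047 5.203041076660156 [[620.08219916 -28.42665447 107.63610402]] 118.63610401722747
```

```bash
python3 -c "
from h import *
st(); print(job_done())"
```

```text
t75.8 pos [ 402.7 -137.1  230.4] yaw 1.565 F [ 0.2 -0.2 -0.3] g 0.000 q [-0.49 -0.21 -0.17  1.61  0.   -0.48]
the job is handed in; nothing more can be done
None
```

I finished the job in the required order and handed it in at about 76 s. `job_done()` gives no verdict, so the results below are from my own last checks.

- **Blanks:** All five were pressed below both latches. After each one I measured the top face at 85 to 86 mm, against a latch underside of 85 mm. One blank was knocked aside against the middle one during the run. I measured both again before picking them.
- **Guard:** It was pushed against its stop with about 10 N. Measured from the picture, it is at about 0 rad, fully shut.
- **Plug:** The red plug stopped hard at exactly the seated height. Its top now measures about 93 to 95 mm, against 93 mm when fully home.
- **Switch:** It was pushed against its stop with about 17 N. The ball now lies 21.6 mm to +x of the feeder's centre line. If the pivot lies on that line, that puts the lever at about 1.0 rad.

**Checks that disagreed:**
- The first close on the first blank caught only its top edge. I opened, lowered and gripped it properly.
- The third blank was first lowered about 3.5 mm off centre and touched the rods lightly. I raised it, re-centred it and put it in.
- The ball's total travel measured 38 mm, where a full swing should give 43 mm. I take this to mean the lever did not start exactly at 0.
- The scene camera's overlay sat a few millimetres off for the plug, so I relied on the top camera.

In the last picture, the other things on the bench look to be where they were. The arm is clear of everything.

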